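Charge the bench tumbler with the copper bangle

TASK

Get the small leaning tumbler ready to polish the copper bangle: twist its orange cover anticlockwise, feeling with light pulls for where it comes free (somewhere between 20 and 70 degrees), draw it off straight and, without dropping it, lay it flat in the middle of the round cork mat with its black grip up. Then lift the copper bangle up off its hook and put it inside the open barrel. Leave the steel bangle hanging where it is and do not push the other things on the bench about.

Things in the scene. Friction and masses are not known exactly. Their poses are not given: they have to be found in the camera images.
- tumbler: fixed base of a blue bench tumbler, plate 210 x 140 mm; origin on the table under it, x points from its front to its back, z up
- barrel: grey round barrel fixed on the tumbler, leaning 30 degrees from vertical to the tumbler's front (-x). Outer diameter 115 mm, inner 107 mm, length 120 mm, floor 6 mm thick. Origin at the centre of its closed lower end, z along its axis out through the mouth, y level. Round its rim, hidden by the cover, runs a lip of diameter 124 mm with three 28-degree gaps
- barrel_mouth (a point): centre of the barrel's open mouth, on the axis 120 mm from its closed end (axes as the barrel)
- cover: orange cover sitting loose on the barrel's mouth, diameter 140 mm, a 6 mm disc over a skirt 18 mm deep. Three lugs inside the skirt lie under the barrel's lip; 2 mm of play along the axis. Origin at the centre of the skirt's lower edge, z along the axis, outwards. On the disc a black bar grip, 14 mm thick (cover x), 56 mm long (y), from z = 24 to 54 mm. About 0.12 kg
- cover_grip (a point): point in the middle of the cover's bar grip, 46 mm above the cover's origin along its axis, 8 mm below the grip's top (axes as the cover). Seen from outside, the cover must turn anticlockwise (+ about its z) by 20 to 70 degrees, differing each time and not to be seen, to bring its lugs to the gaps; they match within about 8 degrees. Then it lifts off straight along the axis
- mat: round cork mat fixed on the table, diameter 170 mm, 3 mm thick; origin under its centre
- stand: fixed dark wooden T stand; origin on the table, x to its back. Crossbar along y, 190 mm long, 12 mm behind the origin, top at 179 mm. Two brass hooks, wire 8 mm, 65 mm either side of the middle, run level to the front (-x), centre 170 mm high, end 82 mm before the origin and turn up to a tip 186 mm high. A bangle hangs on each, 62 mm before the origin, square to the hook
- copper_bangle_center (a point): centre of the copper-coloured bangle: a plain rigid ring of outer diameter 68 mm, inner diameter 60 mm, band 12 mm wide, 40 g, hanging loose on one of the two hooks. The z axis is the ring's axis (level, along the hook, while it hangs); x and y lie in the ring's plane
- steel_bangle_center (a point): centre of the steel-coloured bangle of the same size on the other hook; it stays there
- copper_bangle: the same copper bangle; origin at the centre of one of its flat faces, 6 mm from the ring's centre
- brass_bowl: small open brass bowl, 70 mm wide, 30 mm high, loose; origin under its centre
- bottle: small white bottle with green cap, 36 mm wide, 85 mm high, standing loose; origin under its centre
- hammer: chasing hammer with pale wooden handle, 240 mm long, lying loose; handle along its x axis
- mallet: wooden mallet, head 44 mm thick and 100 mm long, handle 190 mm, lying loose; handle along its x axis
- ring_block: steel ring mandrel, a tapered 110 mm post on a 56 mm round foot, standing loose; origin under its centre
Things that resemble listed ones, but are neither listed nor needed, are in the scene too. There is more than one size of the cover; the one meant has the size given above.

How it is judged:
On the way, in this order (a step that is already met when the one before it is completed fails the run):
1. the cover lies flat on the cork mat, grip up, let go (horizontal distance between cover and mat below 0.04 m and height (world z) of cover between -0.003 and 0.012 m and angle between cover's own z axis and vertical below 0.12 rad and linear speed of cover below 0.03 m/s and contact force between the fingers and cover below 0.1 N), for 0.2 s.
2. the gripper holds the copper bangle, off its hook (distance of copper_bangle_center from where it was at the start of the episode above 0.06 m and contact force between the fingers and copper_bangle above 0.5 N), for 0.1 s.
At the end, for the whole second after the job is handed in: The copper bangle lies at rest wholly inside the barrel (its centre over 32 mm below the mouth); the cover lies at rest, flat and grip up, on the cork mat with its centre within 40 mm of the mat's; the steel bangle still hangs on its hook, within 30 mm of where it hung; both moved things are let go (all of step 1 and z of copper_bangle_center in the frame of barrel between 0 and 0.088 m and x of copper_bangle_center in the frame of barrel between -0.055 and 0.055 m and y of copper_bangle_center in the frame of barrel between -0.055 and 0.055 m and linear speed of copper_bangle below 0.05 m/s and contact force between the fingers and copper_bangle below 0.1 N and distance of steel_bangle_center from where it was at the start of the episode below 0.03 m); the robot touches nothing.
It fails at once if the cover is dropped: it falls free at more than 0.6 m/s (linear speed of cover above 0.6 m/s and contact force between the fingers and cover below 0.05 N).
It fails at once if the steel bangle is shifted more than 50 mm or knocked off its hook (distance of steel_bangle_center from where it was at the start of the episode above 0.05 m).
It fails at once if the bowl, bottle, hammer, mallet or mandrel is pushed more than 40 mm from its place (distance of any of brass_bowl, bottle, hammer, mallet, ring_block from where it was at the start of the episode above 0.04 m).
It also fails if it takes over 70 s, if anything falls off the work surface, if the arm or the gripper's body presses on something with over 40 N, if the wrist force passes 120 N, or if a joint passes its speed limit or range.

ROBOT

A 6-joint arm with a two-finger parallel gripper is mounted at the origin on the work surface. World frame = base frame: x ahead of the robot, y to its left, z up, the work surface at z = 0. Lengths are in m, angles in rad, forces in N, time in s.
With the tool pointing down it reaches from about 0.25 to 0.725 m from the base axis. Payload 4 kg.
Tool frame: the origin (TCP) lies on the centre line of the jaws, within the pads' length; the fingertips stand 14 mm ahead of it and the grasp point (between the pads) lies 5 mm behind it; z points along the fingers, x is the direction in which the jaws open and shut, and the axes are right-handed (so a half turn about z gives the same grasp; the last joint's range is limited). The gripper opens to 85 mm and grips with 20 to 120 N. Pads are 22 mm wide; open, the fingers measure 114 mm over their backs; the gripper's body (76 mm by 85 mm) begins 54 mm behind the grasp point. The pads swing forward as they close: fully open they stand 13 mm farther back than shut.
Start: joints at [-1.217, 0.241, 0.005, 1.335, 0, 1.571], TCP at [0.173, -0.469, 0.215] pointing down, gripper open.
Joint ranges: [-2.72, 2.72], [-1.05, 1.87], [-1.09, 1.28], [-1.99, 2.15], [-1.42, 1.44], [-3.14, 3.14]. Speed limits (rad/s): [2.79, 2.79, 3.14, 3.14, 3.14, 3.14].

INTERFACE

Orientations are given as a unit quaternion [x, y, z, w].
In Python, from workcell import bot gives the robot as it stands.
- The arm moves only by the tool play_rows, never from a script. Its argument "motion" is a list of rows, each an object with "fingers": the closure, from -1 (fully open) to 1 (shut), so that 0 is half open; "translation": the shift along the tool's x, y, z in cm, a list of three; "roll": the turn about the tool's z in degrees. A call has 1 to 20 rows; each row is the pose to reach, as a shift and turn from the pose commanded when the call began, along the tool's axes at that moment; what a row does not reach only later rows make up. A row lasts 1/12 s, in which the tool goes at most 41.7 mm and 7.16 degrees, less where a joint would pass 70% of its speed; a pose out of reach is approached as far as the arm can. A call with a gripper value outside its range is refused whole. The fingers move at their own pace and stop on an object; the grip force is fixed at half the most. Time passes only in rows, so rows that repeat a pose let the fingers close. It gives the time, the measured TCP pose, the force and the opening at its end, in the units of the state.
- bot.get_obs(): the state, without advancing time (a new reading comes with each control period).
- bot.camera(name): name is "scene" or "top" or "wrist"; returns a dict with "pixels" (384x512x3 uint8, red, green, blue), "intrinsics" (3x3 intrinsics, pixels), "world_to_cam" (4x4, takes a point from world to camera coordinates). Camera axes: x right, y down, z forward; pixel columns grow to the right and rows downward; lengths in m; the calibration is good to about 2 mm. A picture is of the moment at which its call begins. There is no depth.
- bot.job_done(): hands the job in, once; it reports no verdict.
The state is a dict: "clock": time; "joint_pos": joint angles; "joint_vel": joint speeds; "tau": joint torques, N m; "eef_pos": TCP position; "tool_rot": TCP orientation; "ft_force": force on the tool from outside, world axes, zero at the start; "ft_torque": the same for the moment, N m; "grip_width": finger opening in m.
Only numpy, scipy, OpenCV 4.12 (cv2) and the standard library are available. Lean on these libraries where they do the work, as an engineer would, in place of code of your own. Each camera call takes 0.05 s, during which the arm holds its last target. There are 200 camera calls.

## Working session

There is one attempt and no reset: what is moved stays moved. The work goes in short steps, Python scripts to look and compute and a tool call to move; the robot and the scene stay as the last step left them, time stands still between calls to the robot, and variables do not carry over. Pictures are saved under pics/ and viewed, about 8 in all and at most 12, crops included, and the job is handed in when it is done.

Besides the shell and the picture viewer there is one more tool, called after "Emit:" by a JSON object that holds its "method" and its "body". play_rows: Moves the arm, as the interface text tells. Its arguments: {"type":"object","properties":{"motion":{"type":"array","items":{"type":"object","properties":{"fingers":{"type":"number"},"translation":{"type":"array","items":{"type":"number"}},"roll":{"type":"number"}}}}},"required":["motion"]}

```bash
mkdir -p pics; cat > h.py <<'E'
import numpy as np,cv2
from workcell import bot
from scipy.spatial.transform import Rotation as R
def ray(c,u,v):
    T=np.array(c['world_to_cam']);K=np.array(c['intrinsics'])
    d=T[:3,:3].T@np.linalg.inv(K)@np.array([u,v,1.]);o=-T[:3,:3].T@T[:3,3]
    return o,d/np.linalg.norm(d)
def plane(c,u,v,z):
    o,d=ray(c,u,v);return o+d*(z-o[2])/d[2]
def tri(rs):
    A=sum(np.eye(3)-np.outer(d,d) for o,d in rs);b=sum((np.eye(3)-np.outer(d,d))@o for o,d in rs)
    return np.linalg.solve(A,b)
def proj(c,p):
    T=np.array(c['world_to_cam']);q=np.array(c['intrinsics'])@(T[:3,:3]@np.array(p)+T[:3,3]);return q[:2]/q[2]
def shot(n,f=None):
    c=bot.camera(n)
    np.save(f'pics/{f or n}.npy',c,allow_pickle=True)
    return c
def load(f): return np.load(f'pics/{f}.npy',allow_pickle=True).item()
def save(c,f,crop=None,s=1):
    im=c['pixels'][:,:,::-1]
    if crop: x0,y0,x1,y1=crop; im=im[y0:y1,x0:x1]
    cv2.imwrite(f'pics/{f}.png',cv2.resize(im,None,fx=s,fy=s,interpolation=cv2.INTER_CUBIC))
E
python3 - <<'E'
from h import *
for n in('scene','top','wrist'):
    c=shot(n); o,d=ray(c,256,192);print(n,o,d,np.array(c['intrinsics'])[0,0])
a=load('scene');b=load('top')
save(a,'scene',None,1.5);save(b,'top',None,1.5)
print(bot.get_obs())
E
```

```text
scene [ 1.54511309 -0.21411791  0.97122012] [-0.74498268  0.15305759 -0.64928744] 450.2506812026348
top [ 0.42747991 -0.01845908  1.22401948] [ 0.12583017  0.01892693 -0.99187123] 351.88454870405724
wrist [ 0.24226902 -0.44392793  0.37231684] [-0.27277007 -0.09843733 -0.95703008] 290.25903620813307
{'clock': 0.15, 'joint_pos': array([-1.21700662e+00,  2.41225610e-01,  4.04186844e-03,  1.33519289e+00,
        2.80588804e-05,  1.57079430e+00]), 'joint_vel': array([-0.00215517, -0.00092586,  0.00490459,  0.00286902,  0.00104682,
        0.00090805]), 'tau': array([-2.17382345e-03, -3.72636330e+01,  2.52638555e+01,  1.23453682e-02,
       -1.23890954e-04,  1.65877722e-06]), 'eef_pos': array([ 0.17306327, -0.46856225,  0.21382775]), 'tool_rot': array([ 8.20504821e-01, -5.71639060e-01, -6.40304199e-04, -4.63195222e-04]), 'ft_force': array([-0.37115388,  0.25624238, -0.21545713]), 'ft_torque': array([-0.01683987,  0.00017639, -0.01346194]), 'grip_width': 0.08579710429544689}
```

View pics/scene.png

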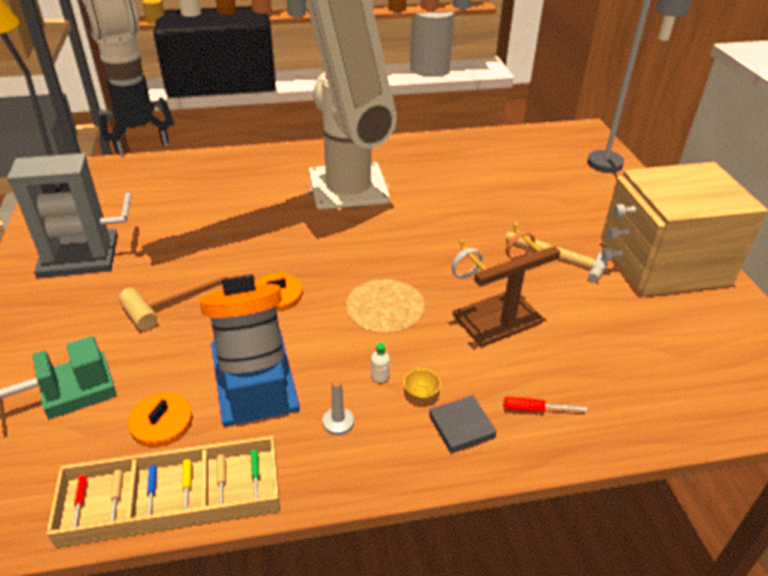

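View pics/top.png

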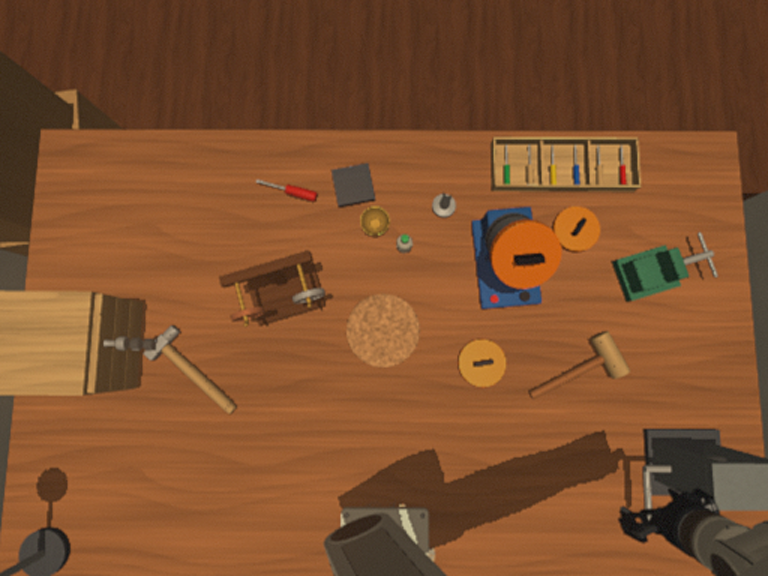

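The scene view shows the target cover at about (240,297) with its grip at (240,285), the copper bangle at (520,245) and the steel one at (467,262). The top view shows the cover at (525,255), mat (383,330), copper bangle (240,315) and steel (310,297). The barrel leans towards the robot.

```bash
cat > m.py <<'E'
from h import *
C={n:load(n) for n in('scene','top')}
def comps(c,lo,hi,mn=15):
    hsv=cv2.cvtColor(c['pixels'],cv2.COLOR_RGB2HSV);m=cv2.inRange(hsv,lo,hi)
    n,l,s,ce=cv2.connectedComponentsWithStats(m);return m,l,[(i,s[i],ce[i]) for i in range(1,n) if s[i,4]>mn]
if __name__=='__main__':
    print('orange')
    for n in C:
        m,l,cs=comps(C[n],(8,220,150),(20,255,255),150)
        for i,s,ce in cs: print(n,s,ce.round(1))
    print('blue')
    for n in C:
        m,l,cs=comps(C[n],(100,120,40),(125,255,255),150)
        for i,s,ce in cs: print(n,s,ce.round(1))
        i=max(cs,key=lambda t:t[1][4])[0]; p=cv2.convexHull(np.argwhere(l==i)[:,::-1].astype(np.int32))
        q=cv2.approxPolyDP(p,3,True)[:,0]
        for u in q: print(u,plane(C[n],*u,0.0).round(3))
    print('black grip')
    G={}
    for n,box in(('top',(330,160,370,185)),('scene',(145,180,175,198))):
        x0,y0,x1,y1=box;im=C[n]['pixels'][y0:y1,x0:x1]
        m=(im.max(2)<60).astype(np.uint8);k,l,s,ce=cv2.connectedComponentsWithStats(m)
        i=1+np.argmax(s[1:,4]);print(n,s[i],ce[i]+[x0,y0]);G[n]=ce[i]+[x0,y0]
        print(cv2.minAreaRect(np.argwhere(l==i)[:,::-1].astype(np.int32)+[x0,y0]))
    print('grip',tri([ray(C[n],*G[n]) for n in G]))
    # mat
    c=C['top']; u=np.array([383,330])/1.5;print('mat0',plane(c,*u,.003)); c=C['scene'];print(plane(c,386/1.5,305/1.5,.003))
    cb=tri([ray(C['top'],240/1.5,315/1.5),ray(C['scene'],520/1.5,245/1.5)]);print('cu',cb)
    print('st',tri([ray(C['top'],310/1.5,297/1.5),ray(C['scene'],467/1.5,263/1.5)]))
E
python3 m.py
python3 -c "
from h import *
save(load('top'),'t2',(140,140,400,260),3)"
```

```text
orange
scene [  0   0  13  22 171] [ 4.3 12.1]
scene [ 133  181   69   31 1191] [169.4 198. ]
scene [  85  261   43   38 1117] [106.2 279.8]
top [ 328  147   46   45 1284] [350.7 169. ]
blue
scene [ 142  228   57   56 1639] [170.2 261.8]
[198 273] [ 0.739 -0.205  0.   ]
[150 283] [ 0.751 -0.334  0.   ]
[142 228] [ 0.538 -0.356  0.   ]
[190 238] [ 0.604 -0.217  0.   ]
top [319 186  42  19 317] [337.8 197.5]
[360 200] [ 0.556 -0.358  0.   ]
[322 204] [ 0.542 -0.226  0.   ]
[319 186] [ 0.605 -0.216  0.   ]
[359 192] [ 0.585 -0.356  0.   ]
black grip
top [ 13   9  20   8 115] [352.51304348 172.31304348]
((352.4877014160156, 172.36476135253906), (6.065894603729248, 19.01250648498535), 84.80557250976562)
scene [  3   4  21  12 172] [158.52906977 189.59883721]
((158.51083374023438, 189.73512268066406), (8.681918144226074, 20.223148345947266), 81.02737426757812)
grip [ 0.61607502 -0.28266274  0.20655712]
mat0 [0.48469558 0.00643521 0.003     ]
[0.4900599  0.00787037 0.003     ]
cu [0.50568274 0.2904533  0.14213854]
st [0.54571073 0.15645622 0.14167104]
```

View pics/t2.png

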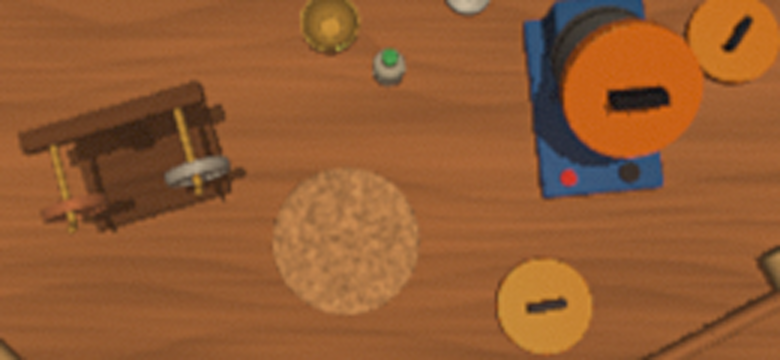

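The crop confirms the level bar across the leaning axis, at about (638,98). Both bangles hang in front of the crossbar, copper at (75,208) and steel at (197,172). The tumbler yaw is about 6° and the grip sits near (0.616,-0.283,0.207). Next I'll move above it.

```bash
cat > go.py <<'E'
import sys
from h import *
# usage: go.py x y z heading(deg of tool x) ...: gives translation cm and roll deg from the present pose
o=bot.get_obs();r=R.from_quat(o['tool_rot']).as_matrix();p=np.array(o['eef_pos'])
hd=np.degrees(np.arctan2(r[1,0],r[0,0]))
a=list(map(float,sys.argv[1:]))
print('t',round(o['clock'],2),'tcp',p.round(4),'head',round(hd,1),'F',np.round(o['ft_force'],1),'w',round(o['grip_width'],4),'q6',round(o['joint_pos'][5],2))
for i in range(0,len(a),4):
    print((100*r.T@(np.array(a[i:i+3])-p)).round(2), 'roll',round((-(a[i+3]-hd)+180)%360-180,1))
E
python3 go.py .173 -.469 .33 6 .60 -.283 .33 6
```

```text
t 0.15 tcp [ 0.1731 -0.4686  0.2138] head -69.7 F [-0.4  0.3 -0.2] w 0.0858 q6 1.57
[  0.02   0.02 -11.62] roll -75.7
[ -2.63 -46.48 -11.61] roll -75.7
```

Emit:
{"method": "play_rows", "body": {"motion": [{"fingers": -1, "translation": [0, 0, -11.6], "roll": 0}, {"fingers": -1, "translation": [0, 0, -11.6], "roll": 0}, {"fingers": -1, "translation": [0, 0, -11.6], "roll": 0}, {"fingers": -1, "translation": [-2.6, -46.5, -11.6], "roll": -75.7}, {"fingers": -1, "translation": [-2.6, -46.5, -11.6], "roll": -75.7}, {"fingers": -1, "translation": [-2.6, -46.5, -11.6], "roll": -75.7}, {"fingers": -1, "translation": [-2.6, -46.5, -11.6], "roll": -75.7}, {"fingers": -1, "translation": [-2.6, -46.5, -11.6], "roll": -75.7}, {"fingers": -1, "translation": [-2.6, -46.5, -11.6], "roll": -75.7}, {"fingers": -1, "translation": [-2.6, -46.5, -11.6], "roll": -75.7}, {"fingers": -1, "translation": [-2.6, -46.5, -11.6], "roll": -75.7}, {"fingers": -1, "translation": [-2.6, -46.5, -11.6], "roll": -75.7}, {"fingers": -1, "translation": [-2.6, -46.5, -11.6], "roll": -75.7}, {"fingers": -1, "translation": [-2.6, -46.5, -11.6], "roll": -75.7}, {"fingers": -1, "translation": [-2.6, -46.5, -11.6], "roll": -75.7}, {"fingers": -1, "translation": [-2.6, -46.5, -11.6], "roll": -75.7}, {"fingers": -1, "translation": [-2.6, -46.5, -11.6], "roll": -75.7}, {"fingers": -1, "translation": [-2.6, -46.5, -11.6], "roll": -75.7}, {"fingers": -1, "translation": [-2.6, -46.5, -11.6], "roll": -75.7}, {"fingers": -1, "translation": [-2.6, -46.5, -11.6], "roll": -75.7}]}}

```text
clock: 1.82
eef_pos: [0.5991, -0.2847, 0.3319]
tool_rot: [0.999, 0.051, 0.001, 0.0]
ft_force: [0.4, 0.2, 0.7]
grip_width: 0.0855
```

```bash
python3 - <<'E'
from h import *
c=shot('wrist','w1');save(c,'w1',None,1.5)
print(proj(c,[.616,-.283,.207]),ray(c,256,192))
E
python3 go.py .60 -.283 .33 6
```

```text
[273.69564255 180.09497568] (array([ 0.59049783, -0.21134969,  0.49045304]), array([ 0.03040224, -0.28995416, -0.95655752]))
t 1.87 tcp [ 0.5993 -0.2846  0.3319] head 5.9 F [0.5 0.8 0.2] w 0.0858 q6 1.03
[ 0.09 -0.15  0.19] roll -0.1
```

View pics/w1.png

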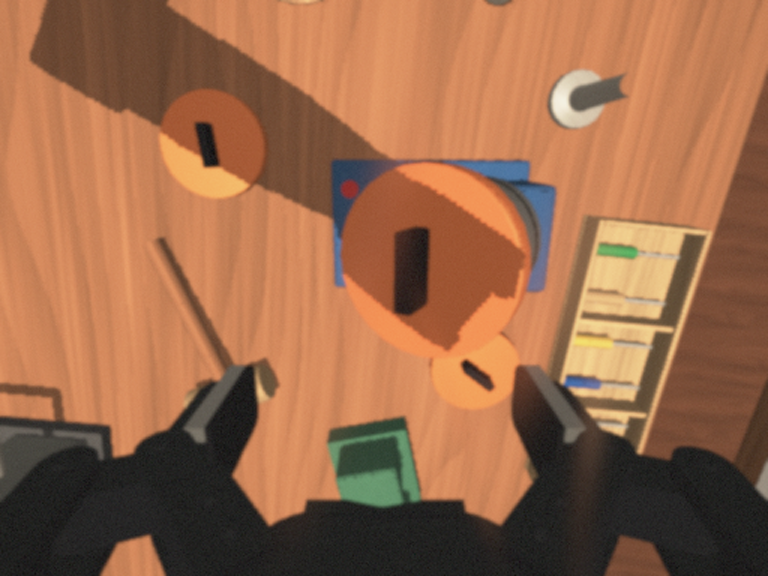

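The wrist view shows the bar at about (411,271), matching the projected estimate (411,270). Descending to straddle it.

```bash
python3 go.py .614 -.283 .240 6 .614 -.283 .213 6
```

```text
t 1.87 tcp [ 0.5993 -0.2846  0.3319] head 5.9 F [0.5 0.8 0.2] w 0.0858 q6 1.03
[ 1.47 -0.01  9.19] roll -0.1
[ 1.47 -0.02 11.89] roll -0.1
```

Emit:
{"method": "play_rows", "body": {"motion": [{"fingers": 0.05, "translation": [1.5, 0, 4], "roll": 0}, {"fingers": 0.05, "translation": [1.5, 0, 7], "roll": 0}, {"fingers": 0.05, "translation": [1.5, 0, 9], "roll": 0}, {"fingers": 0.05, "translation": [1.5, 0, 10], "roll": 0}, {"fingers": 0.05, "translation": [1.5, 0, 11], "roll": 0}, {"fingers": 0.05, "translation": [1.5, 0, 11.9], "roll": 0}, {"fingers": 0.05, "translation": [1.5, 0, 11.9], "roll": 0}, {"fingers": 0.05, "translation": [1.5, 0, 11.9], "roll": 0}]}}

```text
clock: 2.53
eef_pos: [0.6148, -0.2823, 0.2117]
tool_rot: [0.999, 0.052, -0.0, -0.0]
ft_force: [0.7, -0.8, -0.6]
grip_width: 0.0405
```

```bash
python3 - <<'E'
from h import *
c=shot('wrist','w2');save(c,'w2',None,1.2)
E
python3 go.py .614 -.283 .213 6
```

```text
t 2.58 tcp [ 0.6153 -0.2824  0.2125] head 5.9 F [-0.1  0.6  0.6] w 0.0405 q6 1.04
[-0.13  0.05 -0.05] roll -0.1
```

View pics/w2.png

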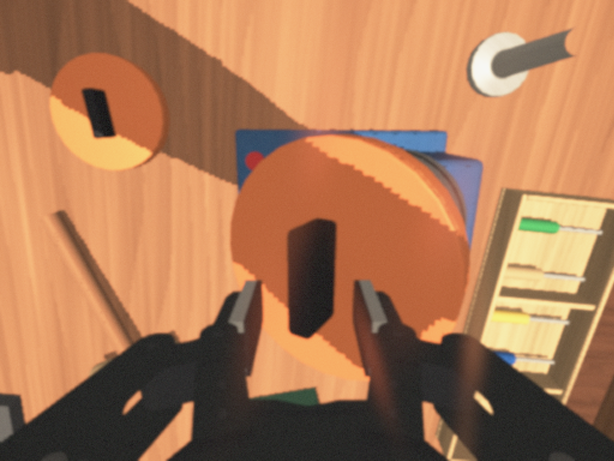

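The wrist view shows the bar at about (312,280) between the pads at (245,310) and (370,310), not touching. Closing.

Emit:
{"method": "play_rows", "body": {"motion": [{"fingers": 1, "translation": [0, 0, 0], "roll": 0}, {"fingers": 1, "translation": [0, 0, 0], "roll": 0}, {"fingers": 1, "translation": [0, 0, 0], "roll": 0}, {"fingers": 1, "translation": [0, 0, 0], "roll": 0}, {"fingers": 1, "translation": [0, 0, 0], "roll": 0}]}}

```text
clock: 3.0
eef_pos: [0.6155, -0.282, 0.2117]
tool_rot: [0.999, 0.052, 0.0, 0.0]
ft_force: [-0.2, -0.2, -0.1]
grip_width: 0.0001
```

Emit:
{"method": "play_rows", "body": {"motion": [{"fingers": 1, "translation": [0, 0, 0], "roll": -4}, {"fingers": 1, "translation": [0, 0, 0], "roll": -8}, {"fingers": 1, "translation": [0, 0, 0], "roll": -12}, {"fingers": 1, "translation": [0, 0, 0], "roll": -12}]}}

```text
clock: 3.33
eef_pos: [0.6154, -0.2819, 0.2115]
tool_rot: [0.988, 0.157, -0.0, -0.0]
ft_force: [0.3, -0.3, 0.1]
grip_width: -0.0001
```

```bash
python3 go.py;python3 - <<'E'
from h import *
c=shot('wrist','w3');save(c,'w3',None,1.2)
E
```

```text
t 3.33 tcp [ 0.6154 -0.2819  0.2115] head 18.0 F [ 0.3 -0.3  0.1] w -0.0001 q6 0.83
```

View pics/w3.png

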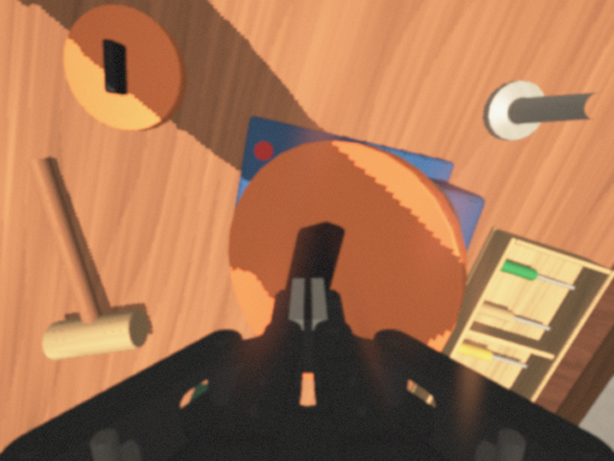

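The wrist view shows the closed pads at (308,305) above the bar at (318,255), so the bar is lower than I estimated. I'll re-triangulate from the two wrist views.

```bash
python3 - <<'E'
from h import *
rs={}
for f,box in(('w1',(255,140,295,220)),('w2',(225,165,290,290)),('top',(330,160,370,185)),('scene',(145,180,175,198))):
    c=load(f);x0,y0,x1,y1=box;im=c['pixels'][y0:y1,x0:x1]
    m=(im.max(2)<45).astype(np.uint8);k,l,s,ce=cv2.connectedComponentsWithStats(m)
    i=1+np.argmax(s[1:,4]);u=ce[i]+[x0,y0];pts=np.argwhere(l==i)[:,::-1]+[x0,y0]
    q=cv2.approxPolyDP(cv2.convexHull(pts.astype(np.int32)),2,True)[:,0]
    print(f,s[i]+[x0,y0,0,0,0],u,q.tolist());rs[f]=ray(c,*u)
for k in(('w1','w2'),('w1','top'),('w1','scene'),('w2','scene'),('top','scene'),('w1','w2','top','scene')): print(k,tri([rs[i] for i in k]).round(4))
# barrel/plate based: cover disc ellipse in views
for f in ('w1','w2'):
    c=load(f);hsv=cv2.cvtColor(c['pixels'],cv2.COLOR_RGB2HSV)
c=load('w2');
for p in([.6155,-.282,.2117],[.6155,-.282,.2117-.014]): print('tcp,tip in w2',proj(c,p))
c=load('w3');
for p in([.6155,-.282,.2117],[.6155,-.282,.2117-.014]): print('tcp,tip in w3',proj(c,p))
E
```

```text
w1 [272 153  13  39 289] [279.5017301  172.31141869] [[282, 153], [282, 191], [273, 191], [276, 159]]
w2 [ 245  193   32   87 1574] [264.32465057 240.77763659] [[253, 279], [245, 273], [258, 215], [265, 198], [271, 193], [274, 194], [276, 204], [275, 261], [262, 275]]
top [343 169  20   7  95] [352.33684211 172.37894737] [[362, 173], [345, 175], [343, 171], [359, 169]]
scene [149 184  20  12 143] [158.51748252 189.8041958 ] [[168, 192], [151, 195], [149, 187], [167, 184]]
('w1', 'w2') [ 0.615  -0.2621  0.2625]
('w1', 'top') [ 0.6218 -0.2835  0.1831]
('w1', 'scene') [ 0.6203 -0.2789  0.2084]
('w2', 'scene') [ 0.6199 -0.2852  0.2107]
('top', 'scene') [ 0.616  -0.2826  0.2057]
('w1', 'w2', 'top', 'scene') [ 0.6187 -0.2812  0.2096]
tcp,tip in w2 [258.97197239 232.49722367]
tcp,tip in w2 [258.76534409 223.26393735]
tcp,tip in w3 [258.19717156 233.42193487]
tcp,tip in w3 [258.04270283 224.11515406]
```

```bash
python3 - <<'E'
from h import *
a,b=load('w1'),load('w2')
for p,q in(((395,232),(290,238)),((394,312),(290,331)),((428,228),(336,222)),((427,305),(333,312))):
    rs=[ray(a,p[0]/1.5,p[1]/1.5),ray(b,q[0]/1.2,q[1]/1.2)];x=tri(rs)
    print(x.round(4),proj(a,x).round(1),proj(b,x).round(1),proj(load('top'),x)*3-[420,420],proj(load('scene'),x)*1.5)
# model: predicted top-front edge and back-bottom edge corners for hypothetical grip point
yaw=np.radians(6);Rz=R.from_euler('z',6,degrees=True).as_matrix()
Rc=Rz@R.from_euler('y',-30,degrees=True).as_matrix()
ob={'w1':[(263.3,154.7),(262.7,208),(285.3,152),(284.7,203.3)],'w2':[(241.7,198.3),(241.7,275.8),(280,185),(277.5,260)]}
from scipy.optimize import least_squares
L=np.array([(-7,-28,8),(-7,28,8),(7,-28,-22),(7,28,-22)])/1e3
def res(g): return np.concatenate([(proj(load(f),g+Rc@l)-o) for f in ob for l,o in zip(L,ob[f])])
s=least_squares(res,[.6125,-.283,.205]);print(s.x.round(4),s.fun.round(1))
E
```

```text
[ 0.6027 -0.2547  0.2315] [264.4 155.2] [239.8 197.4] [616.21982785 105.91247055] [252.68441241 266.9441955 ]
[ 0.6078 -0.3117  0.2131] [262.7 208. ] [241.6 275.8] [670.39743412 104.33411875] [220.82375321 280.35483184]
[ 0.6253 -0.2548  0.1995] [285.7 152.1] [279.4 184.9] [608.07470772  89.00262476] [255.1618521  289.20803072]
[ 0.6326 -0.3131  0.1873] [284.3 203.3] [278.  260.1] [663.63671285  84.33689261] [222.12304772 300.8782667 ]
[  20103.2877  -91016.716  -262681.8796] [  3.7  49.8   4.3  -3.5 -18.3  52.5 -17.7   1.2  25.6   6.5  25.6 -71.
 -12.7  19.8 -10.2 -55.2]
```

```bash
python3 - <<'E'
from h import *
hd=5.9*np.pi/180;ex=np.array([np.cos(hd),np.sin(hd),0]);ey=np.array([-np.sin(hd),np.cos(hd),0])
# intersect with plane 'toolx = X', give (lateral y, z rel TCP)
for f,t,lst in(('w1',[.5993,-.2846,.3319],[(-.0428,(250,367),1.5),(-.0428,(258,395),1.5),(.0428,(517,367),1.5)]),('w2',[.6153,-.2824,.2120],[(-.0203,(250,282),1.2),(-.0203,(262,285),1.2),(.0203,(358,282),1.2)])):
    c=load(f)
    for X,u,s in lst:
        o,d=ray(c,u[0]/s,u[1]/s);k=(X-(o-t)@ex)/(d@ex);p=o+k*d-t;print(f,u,'y',(p@ey).round(4),'z',p[2].round(4))
c=load('w1')
Rc=R.from_euler('z',6,degrees=True).as_matrix()@R.from_euler('y',-30,degrees=True).as_matrix()
ob={'w1':[(263.3,154.7),(262.7,208),(285.3,152),(284.7,203.3)],'w2':[(241.7,198.3),(241.7,275.8),(280,185),(277.5,260)]}
from scipy.optimize import least_squares
L=np.array([(-7,28,8),(-7,-28,8),(7,28,-22),(7,-28,-22)])/1e3
def res(g,fs=('w1','w2')): return np.concatenate([(proj(load(f),g+Rc@l)-o) for f in fs for l,o in zip(L,ob[f])])
for fs in(('w1','w2'),('w1',),('w2',)):
    s=least_squares(res,[.6125,-.283,.205],args=(fs,),x_scale=.01);print(fs,s.x.round(4),s.fun.round(1))
    print(proj(load('top'),s.x+Rc@[0,0,.008])*3-[420,420],proj(load('scene'),s.x+Rc@[0,0,.008])*1.5)
E
```

```text
w1 (250, 367) y 0.0111 z 0.0365
w1 (258, 395) y -0.0017 z 0.0315
w1 (517, 367) y 0.0066 z 0.0284
w2 (250, 282) y 0.0243 z 0.0537
w2 (262, 285) y 0.0101 z 0.0265
w2 (358, 282) y 0.0091 z 0.0217
('w1', 'w2') [ 0.6145 -0.2889  0.1992] [-1.7  2.8 -1.2  2.   1.5  2.2  0.7  0.7 -2.3 -4.2 -0.6 -0.9  1.6  0.5
  2.3  0. ]
[645.42029837 102.6927713 ] [234.38609666 283.06430598]
('w1',) [ 0.6147 -0.2873  0.1973] [-1.4  0.8 -0.9 -0.1  1.6  0.4  0.9 -1.3]
[643.19483202 102.8854196 ] [235.4968221 283.8457321]
('w2',) [ 0.6148 -0.292   0.1943] [-1.8 -1.9 -0.3 -1.1  0.8  2.9  1.6  0.3]
[647.19797551 103.32181052] [232.98224061 285.48915069]
```

```bash
python3 - <<'E'
from h import *
c=load('scene')
for dz in(.03,0,-.014): print(dz,proj(c,[.173,-.4686,.2138+dz])*1.5)
for n in('scene','top'):
    c=shot(n,n+'2');p=[.6154,-.2819,.2115];print(n,[ (proj(c,np.add(p,[0,0,dz]))).round(1) for dz in(.03,0,-.014)])
a=load('scene2')['pixels'][130:230,100:240,::-1];b=load('top2')['pixels'][120:220,280:420,::-1]
cv2.imwrite('pics/s2.png',np.hstack([cv2.resize(a,None,fx=2.8,fy=2.8,interpolation=2),cv2.resize(b,None,fx=2.8,fy=2.8,interpolation=2)]))
E
```

```text
0.03 [143.48516082 149.79137732]
0 [146.39737209 162.03927156]
-0.014 [147.73045465 167.64582024]
scene [array([157.5, 179.1]), array([158.9, 188. ]), array([159.6, 192.1])]
top [array([355.7, 170.3]), array([353. , 172.3]), array([351.8, 173.1])]
```

View pics/s2.png

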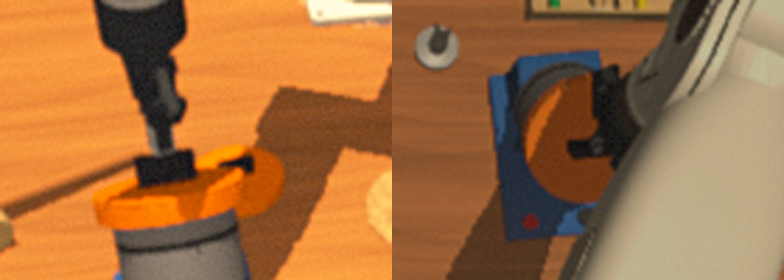

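The scene crop shows the closed fingertips ending at (165,150), just above the bar. They stand about 30 mm higher than the stated tool geometry implies, and the start picture and wrist views agree. I'll reopen, roll back and go about 3 cm lower, watching the force.

Emit:
{"method": "play_rows", "body": {"motion": [{"fingers": 0.05, "translation": [0, 0, 0], "roll": 6}, {"fingers": 0.05, "translation": [0, 0, 0], "roll": 12}, {"fingers": 0.05, "translation": [0, 0, 0], "roll": 12}, {"fingers": 0.05, "translation": [0, 0, 0], "roll": 12}, {"fingers": 0.05, "translation": [0, 0, 0.5], "roll": 12}, {"fingers": 0.05, "translation": [0, 0, 1], "roll": 12}, {"fingers": 0.05, "translation": [0, 0, 1.5], "roll": 12}, {"fingers": 0.05, "translation": [0, 0, 2], "roll": 12}, {"fingers": 0.05, "translation": [0, 0, 2.5], "roll": 12}, {"fingers": 0.05, "translation": [0, 0, 2.5], "roll": 12}]}}

```text
clock: 4.32
eef_pos: [0.6152, -0.2819, 0.1861]
tool_rot: [0.999, 0.052, -0.0, -0.0]
ft_force: [-1.2, 0.2, 1.2]
grip_width: 0.0403
```

Emit:
{"method": "play_rows", "body": {"motion": [{"fingers": 0.05, "translation": [0, 0, 0.3], "roll": 0}, {"fingers": 0.05, "translation": [0, 0, 0.5], "roll": 0}, {"fingers": 1, "translation": [0, 0, 0.5], "roll": 0}, {"fingers": 1, "translation": [0, 0, 0.5], "roll": 0}, {"fingers": 1, "translation": [0, 0, 0.5], "roll": 0}, {"fingers": 1, "translation": [0, 0, 0.5], "roll": 0}, {"fingers": 1, "translation": [0, 0, 0.5], "roll": 0}]}}

```text
clock: 4.9
eef_pos: [0.6138, -0.2827, 0.1841]
tool_rot: [0.999, 0.052, -0.0, 0.001]
ft_force: [-8.7, 0.0, 12.1]
grip_width: 0.0213
```

Gripped at 21 mm, as the geometry predicts. Turning about 26°.

Emit:
{"method": "play_rows", "body": {"motion": [{"fingers": 1, "translation": [0, 0, 0], "roll": -3}, {"fingers": 1, "translation": [0, 0, 0], "roll": -6}, {"fingers": 1, "translation": [0, 0, 0], "roll": -9}, {"fingers": 1, "translation": [0, 0, 0], "roll": -12}, {"fingers": 1, "translation": [0, 0, 0], "roll": -12}]}}

```text
clock: 5.32
eef_pos: [0.6145, -0.285, 0.186]
tool_rot: [0.988, 0.154, 0.001, 0.003]
ft_force: [-8.3, -2.2, 14.5]
grip_width: 0.0201
```

Emit:
{"method": "play_rows", "body": {"motion": [{"fingers": 1, "translation": [0, 0, 0], "roll": -4}, {"fingers": 1, "translation": [0, 0, 0], "roll": -8}, {"fingers": 1, "translation": [0, 0, 0], "roll": -14}, {"fingers": 1, "translation": [0, 0, 0], "roll": -14}]}}

```text
clock: 5.65
eef_pos: [0.6139, -0.282, 0.1873]
tool_rot: [0.962, 0.274, 0.002, 0.0]
ft_force: [-11.8, 5.0, 22.6]
grip_width: 0.0204
```

```bash
python3 go.py;python3 - <<'E'
from h import *
c=shot('wrist','w4');c2=shot('scene','s3')
a=c['pixels'][:,:,::-1];b=c2['pixels'][140:240,100:240,::-1]
b=cv2.resize(b,(int(140*3.84),384))[:,:288*2-0]
cv2.imwrite('pics/w4.png',cv2.resize(np.hstack([a,b]),None,fx=.76,fy=.76))
E
```

```text
t 5.65 tcp [ 0.6139 -0.282   0.1873] head 31.8 F [-11.8   5.   22.6] w 0.0204 q6 0.58
```

View pics/w4.png

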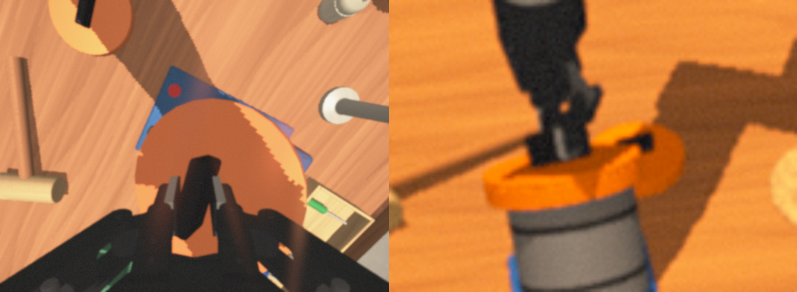

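The wrist view shows the bar at (205,205) between the pads and turned with the tool. The scene view shows the cover still seated. First pull along the axis.

Emit:
{"method": "play_rows", "body": {"motion": [{"fingers": 1, "translation": [-0.18, -0.09, -0.35], "roll": 0}, {"fingers": 1, "translation": [-0.36, -0.18, -0.7], "roll": 0}, {"fingers": 1, "translation": [-0.54, -0.26, -1.04], "roll": 0}, {"fingers": 1, "translation": [-0.54, -0.26, -1.04], "roll": 0}]}}

```text
clock: 6.08
eef_pos: [0.6122, -0.2809, 0.1907]
tool_rot: [0.961, 0.276, 0.003, -0.001]
ft_force: [7.7, 3.5, -4.5]
grip_width: 0.0172
```

Emit:
{"method": "play_rows", "body": {"motion": [{"fingers": 1, "translation": [-0.13, -0.06, -0.25], "roll": 0}, {"fingers": 1, "translation": [-0.25, -0.12, -0.5], "roll": 0}, {"fingers": 1, "translation": [-0.25, -0.12, -0.5], "roll": 0}]}}

```text
clock: 6.33
eef_pos: [0.6098, -0.279, 0.1933]
tool_rot: [0.961, 0.277, 0.003, -0.004]
ft_force: [9.4, 6.2, -11.3]
grip_width: 0.0166
```

Resistance rises, so it is still locked. I'll ease off, turn 10° and pull again.

Emit:
{"method": "play_rows", "body": {"motion": [{"fingers": 1, "translation": [0.18, 0.09, 0.35], "roll": 0}, {"fingers": 1, "translation": [0.18, 0.09, 0.35], "roll": -4}, {"fingers": 1, "translation": [0.18, 0.09, 0.35], "roll": -7}, {"fingers": 1, "translation": [0.18, 0.09, 0.35], "roll": -10}, {"fingers": 1, "translation": [0.18, 0.09, 0.35], "roll": -10}]}}

```text
clock: 6.75
eef_pos: [0.6106, -0.2807, 0.1917]
tool_rot: [0.933, 0.36, 0.002, -0.002]
ft_force: [5.6, 3.0, -4.2]
grip_width: 0.0157
```

Emit:
{"method": "play_rows", "body": {"motion": [{"fingers": 1, "translation": [-0.16, -0.11, -0.35], "roll": 0}, {"fingers": 1, "translation": [-0.32, -0.23, -0.69], "roll": 0}, {"fingers": 1, "translation": [-0.32, -0.23, -0.69], "roll": 0}]}}

```text
clock: 7.0
eef_pos: [0.6075, -0.2799, 0.1946]
tool_rot: [0.933, 0.359, 0.002, -0.004]
ft_force: [12.6, 3.3, -15.7]
grip_width: 0.0143
```

Still locked, with the pads creeping up the bar. I'll regrasp lower at the present angle.

```bash
python3 go.py .614 -.2825 .178 42
```

```text
t 7.0 tcp [ 0.6075 -0.2799  0.1946] head 42.1 F [ 12.6   3.3 -15.7] w 0.0143 q6 0.4
[0.3  0.63 1.66] roll 0.1
```

Emit:
{"method": "play_rows", "body": {"motion": [{"fingers": 1, "translation": [0.32, 0.23, 0.69], "roll": 0}, {"fingers": 0.25, "translation": [0.4, 0.5, 0.9], "roll": 0}, {"fingers": 0.25, "translation": [0.5, 0.8, 1.2], "roll": 0}, {"fingers": 0.25, "translation": [0.5, 0.8, 1.6], "roll": 0}, {"fingers": 0.25, "translation": [0.5, 0.8, 2.0], "roll": 0}, {"fingers": 0.25, "translation": [0.5, 0.8, 2.0], "roll": 0}]}}

```text
clock: 7.5
eef_pos: [0.6144, -0.2863, 0.1825]
tool_rot: [0.934, 0.358, 0.001, 0.001]
ft_force: [-1.7, 1.2, 8.9]
grip_width: 0.0319
```

Emit:
{"method": "play_rows", "body": {"motion": [{"fingers": 1, "translation": [0, 0, 0], "roll": 0}, {"fingers": 1, "translation": [0, 0, 0], "roll": 0}, {"fingers": 1, "translation": [0, 0, 0], "roll": 0}, {"fingers": 1, "translation": [0, 0, 0], "roll": 0}]}}

```text
clock: 7.83
eef_pos: [0.616, -0.2849, 0.1835]
tool_rot: [0.934, 0.358, 0.004, 0.001]
ft_force: [-0.4, 3.9, 10.7]
grip_width: 0.0197
```

```bash
python3 - <<'E'
from h import *
c=shot('wrist','w5');a=c['pixels'][:,:,::-1];save(c,'w5',None,1)
E
python3 go.py
```

```text
t 7.88 tcp [ 0.616  -0.2849  0.1835] head 42.0 F [-0.   3.5 11. ] w 0.0201 q6 0.4
```

View pics/w5.png

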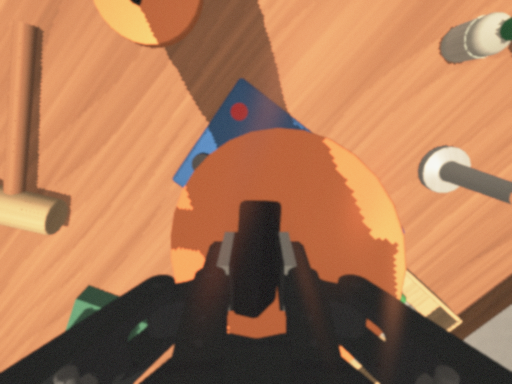

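The bar at (260,250) is square in the pads, deep enough this time. Pulling here.

Emit:
{"method": "play_rows", "body": {"motion": [{"fingers": 1, "translation": [-0.2, -0.15, -0.43], "roll": 0}, {"fingers": 1, "translation": [-0.4, -0.29, -0.87], "roll": 0}, {"fingers": 1, "translation": [-0.48, -0.35, -1.04], "roll": 0}, {"fingers": 1, "translation": [-0.48, -0.35, -1.04], "roll": 0}]}}

```text
clock: 8.22
eef_pos: [0.6125, -0.282, 0.1885]
tool_rot: [0.933, 0.36, 0.005, -0.003]
ft_force: [12.1, 7.5, -7.6]
grip_width: 0.0183
```

Emit:
{"method": "play_rows", "body": {"motion": [{"fingers": 1, "translation": [0.1, 0.07, 0.22], "roll": -3}, {"fingers": 1, "translation": [0.1, 0.07, 0.22], "roll": -6}, {"fingers": 1, "translation": [0.1, 0.07, 0.22], "roll": -9}, {"fingers": 1, "translation": [0.1, 0.07, 0.22], "roll": -9}]}}

```text
clock: 8.55
eef_pos: [0.6128, -0.282, 0.1877]
tool_rot: [0.902, 0.431, 0.005, -0.003]
ft_force: [8.3, 7.6, -2.2]
grip_width: 0.0186
```

Emit:
{"method": "play_rows", "body": {"motion": [{"fingers": 1, "translation": [-0.15, -0.15, -0.35], "roll": 0}, {"fingers": 1, "translation": [-0.28, -0.28, -0.69], "roll": 0}, {"fingers": 1, "translation": [-0.28, -0.28, -0.69], "roll": 0}]}}

```text
clock: 8.8
eef_pos: [0.6096, -0.28, 0.1902]
tool_rot: [0.902, 0.432, 0.005, -0.006]
ft_force: [15.7, 10.7, -16.0]
grip_width: 0.0174
```

Emit:
{"method": "play_rows", "body": {"motion": [{"fingers": 1, "translation": [0.3, 0.3, 0.7], "roll": -3}, {"fingers": 1, "translation": [0.3, 0.3, 0.7], "roll": -6}, {"fingers": 1, "translation": [0.3, 0.3, 0.7], "roll": -9}, {"fingers": 1, "translation": [0.3, 0.3, 0.7], "roll": -9}]}}

```text
clock: 9.13
eef_pos: [0.6118, -0.282, 0.1892]
tool_rot: [0.865, 0.502, 0.004, -0.002]
ft_force: [3.2, 9.8, 6.3]
grip_width: 0.0152
```

Emit:
{"method": "play_rows", "body": {"motion": [{"fingers": 1, "translation": [-0.15, -0.2, -0.43], "roll": 0}, {"fingers": 1, "translation": [-0.28, -0.41, -0.87], "roll": 0}, {"fingers": 1, "translation": [-0.28, -0.41, -0.87], "roll": 0}]}}

```text
clock: 9.38
eef_pos: [0.6088, -0.2796, 0.1975]
tool_rot: [0.865, 0.502, 0.007, -0.003]
ft_force: [9.1, 14.1, 0.9]
grip_width: 0.0137
```

Emit:
{"method": "play_rows", "body": {"motion": [{"fingers": 1, "translation": [-0.15, -0.2, -0.43], "roll": 0}, {"fingers": 1, "translation": [-0.29, -0.4, -0.87], "roll": 0}, {"fingers": 1, "translation": [-0.29, -0.4, -0.87], "roll": 0}]}}

```text
clock: 9.63
eef_pos: [0.6044, -0.2797, 0.2055]
tool_rot: [0.864, 0.503, 0.007, -0.003]
ft_force: [11.6, 15.1, -2.5]
grip_width: 0.0134
```

```bash
python3 go.py;python3 - <<'E'
from h import *
c=shot('wrist','w6');c2=shot('scene','s4')
a=c['pixels'][:,:,::-1];b=c2['pixels'][130:230,100:240,::-1]
b=cv2.resize(b,(int(140*3.84),384))
cv2.imwrite('pics/w6.png',cv2.resize(np.hstack([a,b]),None,fx=.76,fy=.76))
E
```

```text
t 9.63 tcp [ 0.6044 -0.2797  0.2055] head 60.4 F [11.6 15.1 -2.5] w 0.0134 q6 0.08
```

View pics/w6.png

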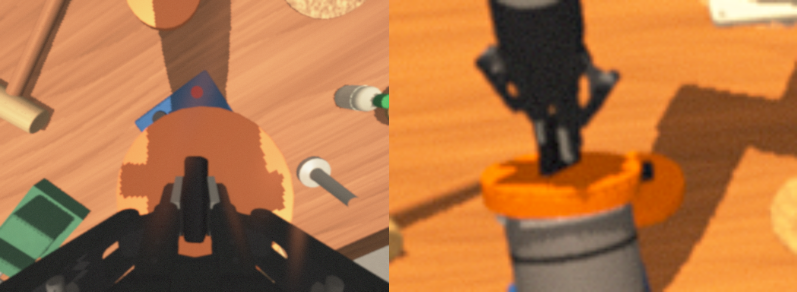

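The scene view shows the cover at (560,185) risen off the barrel rim, with the grip firmly held at 13.4 mm. It came free at about 54°, so I'll draw it off.

Emit:
{"method": "play_rows", "body": {"motion": [{"fingers": 1, "translation": [-0.15, -0.2, -0.43], "roll": 0}, {"fingers": 1, "translation": [-0.29, -0.41, -0.87], "roll": 0}, {"fingers": 1, "translation": [-0.43, -0.6, -1.3], "roll": 0}, {"fingers": 1, "translation": [-0.58, -0.82, -1.74], "roll": 0}, {"fingers": 1, "translation": [-0.72, -1.0, -2.2], "roll": 0}, {"fingers": 1, "translation": [-0.87, -1.2, -2.6], "roll": 0}, {"fingers": 1, "translation": [-0.87, -1.2, -2.6], "roll": 0}]}}

```text
clock: 10.32
eef_pos: [0.5842, -0.2896, 0.2328]
tool_rot: [0.867, 0.499, 0.0, 0.001]
ft_force: [-0.1, -0.3, -1.0]
grip_width: 0.0128
```

Emit:
{"method": "play_rows", "body": {"motion": [{"fingers": 1, "translation": [-0.3, -0.4, -1], "roll": 0}, {"fingers": 1, "translation": [-0.6, -0.8, -2], "roll": 0}, {"fingers": 1, "translation": [-0.8, -1.1, -3], "roll": 0}, {"fingers": 1, "translation": [-1, -1.4, -4], "roll": 0}, {"fingers": 1, "translation": [-1, -1.4, -5], "roll": 0}, {"fingers": 1, "translation": [-1, -1.4, -6], "roll": 0}, {"fingers": 1, "translation": [-1, -1.4, -6], "roll": 0}]}}

```text
clock: 10.9
eef_pos: [0.5683, -0.2909, 0.2956]
tool_rot: [0.866, 0.5, 0.002, 0.002]
ft_force: [0.5, -0.2, 0.0]
grip_width: 0.0127
```

```bash
python3 go.py .488 .007 .29 60;python3 - <<'E'
from h import *
c=shot('wrist','w7');c2=shot('scene','s5')
a=c['pixels'][:,:,::-1];b=c2['pixels'][90:230,80:276,::-1]
b=cv2.resize(b,(int(140*3.84),384))
cv2.imwrite('pics/w7.png',cv2.resize(np.hstack([a,b]),None,fx=.76,fy=.76))
c=load('top');hsv=cv2.cvtColor(c['pixels'],cv2.COLOR_RGB2HSV)[185:255,215:300]
g=(hsv[...,1]<165)&(hsv[...,2]>110);k,l,s,ce=cv2.connectedComponentsWithStats(cv2.morphologyEx(g.astype(np.uint8),cv2.MORPH_CLOSE,np.ones((3,3))))
i=1+np.argmax(s[1:,4]);print(s[i],ce[i]);p=s[i];print('mat',plane(c,215+p[0]+p[2]/2-.5,185+p[1]+p[3]/2-.5,.003))
E
```

```text
t 10.9 tcp [ 0.5683 -0.2909  0.2956] head 60.0 F [ 0.5 -0.2  0. ] w 0.0127 q6 0.05
[ 21.77 -21.87   0.44] roll -0.0
[  15   10   50   50 1933] [39.91412312 34.89808588]
mat [0.48640637 0.00933299 0.003     ]
```

View pics/w7.png

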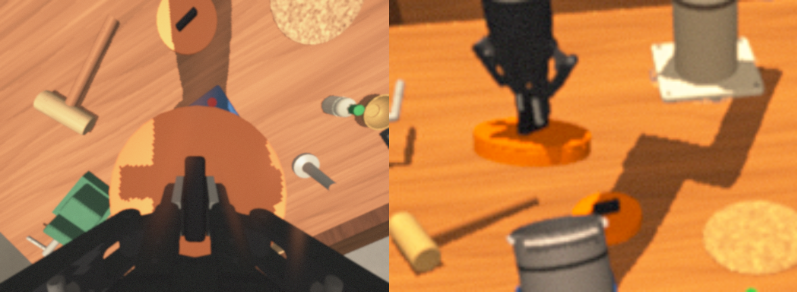

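Left half shows the bar at (195,200) still centred in the pads. Right half shows the barrel open at (560,230) and the cover held almost level at (530,142). Now carrying it over to the mat.

Emit:
{"method": "play_rows", "body": {"motion": [{"fingers": 1, "translation": [1, -1, 0], "roll": 0}, {"fingers": 1, "translation": [3, -3, 0], "roll": 0}, {"fingers": 1, "translation": [5, -5, 0], "roll": 0}, {"fingers": 1, "translation": [7, -7, 0], "roll": 0}, {"fingers": 1, "translation": [9, -9, 0], "roll": 0}, {"fingers": 1, "translation": [11, -11, 0], "roll": 0}, {"fingers": 1, "translation": [13, -13, 0], "roll": 0}, {"fingers": 1, "translation": [15, -15, 0], "roll": 0}, {"fingers": 1, "translation": [17, -17, 0], "roll": 0}, {"fingers": 1, "translation": [19, -19, 0], "roll": 0}, {"fingers": 1, "translation": [20.8, -21, 0], "roll": 0}, {"fingers": 1, "translation": [21.8, -22, 0], "roll": 0}, {"fingers": 1, "translation": [21.8, -22, 0], "roll": 0}, {"fingers": 1, "translation": [21.8, -22, 4], "roll": 0}, {"fingers": 1, "translation": [21.8, -22, 8], "roll": 0}, {"fingers": 1, "translation": [21.8, -22, 12], "roll": 0}, {"fingers": 1, "translation": [21.8, -22, 15], "roll": 0}, {"fingers": 1, "translation": [21.8, -22, 17], "roll": 0}, {"fingers": 1, "translation": [21.8, -22, 17], "roll": 0}]}}

```text
clock: 12.58
eef_pos: [0.4818, 0.0078, 0.1166]
tool_rot: [0.866, 0.499, -0.005, -0.002]
ft_force: [-1.5, 0.8, -1.2]
grip_width: 0.0126
```

```bash
python3 go.py .487 .008 .03 60;python3 - <<'E'
from h import *
# scene+top: orange blob around held cover
o=bot.get_obs();p=np.array(o['eef_pos'])
for n in('scene','top'):
    c=shot(n,n+'6');hsv=cv2.cvtColor(c['pixels'],cv2.COLOR_RGB2HSV)
    m=cv2.inRange(hsv,(5,235,80),(20,255,255));k,l,s,ce=cv2.connectedComponentsWithStats(m)
    pr=proj(c,p);j=[i for i in range(1,k) if s[i,4]>60 and np.linalg.norm(ce[i]-pr)<60]
    for i in j:
        q=np.argwhere(l==i)[:,::-1].astype(np.int32);print(n,pr.round(1),s[i],ce[i].round(1),cv2.fitEllipse(cv2.convexHull(q)),'bottom->z0',plane(c,*q[q[:,1].argmax()],.0).round(3))
    print(n,'flat cover would span v', [proj(c,[p[0]+dx,p[1],z])[1].round(1) for dx in(-.07,.07) for z in(.0,.03,.06)])
E
```

```text
t 12.58 tcp [0.4818 0.0078 0.1166] head 59.9 F [-1.5  0.8 -1.2] w 0.0126 q6 0.54
[0.33 0.52 8.65] roll -0.1
scene [257.5 174. ] [234 168  45  23 758] [255.4 179.2] ((255.08448791503906, 178.47637939453125), (21.926176071166992, 50.18494415283203), 96.45584869384766) bottom->z0 [0.422 0.027 0.   ]
scene flat cover would span v [np.float64(188.6), np.float64(181.7), np.float64(174.6), np.float64(217.1), np.float64(210.0), np.float64(202.8)]
top flat cover would span v [np.float64(241.3), np.float64(241.4), np.float64(241.5), np.float64(200.8), np.float64(199.9), np.float64(198.9)]
```

Emit:
{"method": "play_rows", "body": {"motion": [{"fingers": 1, "translation": [0.3, 0.4, 1.5], "roll": 0}, {"fingers": 1, "translation": [0.3, 0.4, 3], "roll": 0}, {"fingers": 1, "translation": [0.3, 0.4, 4], "roll": 0}, {"fingers": 1, "translation": [0.3, 0.4, 4.5], "roll": 0}, {"fingers": 1, "translation": [0.3, 0.4, 5], "roll": 0}, {"fingers": 1, "translation": [0.3, 0.4, 5.5], "roll": 0}, {"fingers": 1, "translation": [0.3, 0.4, 5.5], "roll": 0}]}}

```text
clock: 13.27
eef_pos: [0.4911, 0.0091, 0.0666]
tool_rot: [0.866, 0.5, -0.0, -0.0]
ft_force: [-0.0, -0.1, -1.8]
grip_width: 0.0126
```

Emit:
{"method": "play_rows", "body": {"motion": [{"fingers": 1, "translation": [0, 0, 0.3], "roll": 0}, {"fingers": 1, "translation": [0, 0, 0.6], "roll": 0}, {"fingers": 1, "translation": [0, 0, 0.9], "roll": 0}, {"fingers": 1, "translation": [0, 0, 1.2], "roll": 0}, {"fingers": 1, "translation": [0, 0, 1.2], "roll": 0}]}}

```text
clock: 13.68
eef_pos: [0.4907, 0.0092, 0.0542]
tool_rot: [0.866, 0.5, -0.0, -0.0]
ft_force: [-0.2, 0.2, -1.5]
grip_width: 0.0126
```

Emit:
{"method": "play_rows", "body": {"motion": [{"fingers": 1, "translation": [0, 0, 0.3], "roll": 0}, {"fingers": 1, "translation": [0, 0, 0.6], "roll": 0}, {"fingers": 1, "translation": [0, 0, 0.9], "roll": 0}, {"fingers": 1, "translation": [0, 0, 0.9], "roll": 0}]}}

```text
clock: 14.02
eef_pos: [0.4911, 0.0092, 0.0453]
tool_rot: [0.866, 0.5, -0.0, -0.0]
ft_force: [-0.7, 0.3, -0.7]
grip_width: 0.0127
```

Emit:
{"method": "play_rows", "body": {"motion": [{"fingers": 1, "translation": [0, 0, 0.2], "roll": 0}, {"fingers": 1, "translation": [0, 0, 0.4], "roll": 0}, {"fingers": 1, "translation": [0, 0, 0.6], "roll": 0}, {"fingers": 1, "translation": [0, 0, 0.6], "roll": 0}]}}

```text
clock: 14.35
eef_pos: [0.4951, 0.0089, 0.0424]
tool_rot: [0.866, 0.5, 0.003, 0.002]
ft_force: [1.2, -0.8, 10.6]
grip_width: 0.0128
```

Edge contact. Pressing on so the cover pivots flat.

Emit:
{"method": "play_rows", "body": {"motion": [{"fingers": 1, "translation": [0, 0, 0.2], "roll": 0}, {"fingers": 1, "translation": [0, 0, 0.4], "roll": 0}, {"fingers": 1, "translation": [0, 0, 0.6], "roll": 0}, {"fingers": 1, "translation": [0, 0, 0.6], "roll": 0}]}}

```text
clock: 14.68
eef_pos: [0.4992, 0.0071, 0.0387]
tool_rot: [0.866, 0.499, 0.006, 0.006]
ft_force: [5.7, -5.7, 16.5]
grip_width: 0.0126
```

Emit:
{"method": "play_rows", "body": {"motion": [{"fingers": 1, "translation": [0, 0, 0.2], "roll": 0}, {"fingers": 1, "translation": [0, 0, 0.4], "roll": 0}, {"fingers": 1, "translation": [0, 0, 0.6], "roll": 0}, {"fingers": 1, "translation": [0, 0, 0.6], "roll": 0}]}}

```text
clock: 15.02
eef_pos: [0.5027, 0.0055, 0.0346]
tool_rot: [0.867, 0.499, 0.008, 0.009]
ft_force: [8.4, -10.1, 21.8]
grip_width: 0.0126
```

Emit:
{"method": "play_rows", "body": {"motion": [{"fingers": 1, "translation": [0, 0, 0.2], "roll": 0}, {"fingers": 1, "translation": [0, 0, 0.4], "roll": 0}, {"fingers": 1, "translation": [0, 0, 0.6], "roll": 0}, {"fingers": 1, "translation": [0, 0, 0.6], "roll": 0}]}}

```text
clock: 15.35
eef_pos: [0.5036, 0.0063, 0.0287]
tool_rot: [0.867, 0.499, 0.009, 0.009]
ft_force: [10.7, -7.2, 20.4]
grip_width: 0.0123
```

Emit:
{"method": "play_rows", "body": {"motion": [{"fingers": 1, "translation": [0, 0, 0.2], "roll": 0}, {"fingers": 1, "translation": [0, 0, 0.4], "roll": 0}, {"fingers": 1, "translation": [0, 0, 0.6], "roll": 0}, {"fingers": 1, "translation": [0, 0, 0.6], "roll": 0}]}}

```text
clock: 15.68
eef_pos: [0.5016, 0.0079, 0.0213]
tool_rot: [0.866, 0.499, 0.008, 0.006]
ft_force: [9.9, -4.3, 15.0]
grip_width: 0.0126
```

```bash
python3 - <<'E'
from h import *
o=bot.get_obs();p=np.array(o['eef_pos']);print(o['joint_vel'].round(2))
for n in('scene','top'):
    c=shot(n,n+'7');hsv=cv2.cvtColor(c['pixels'],cv2.COLOR_RGB2HSV)
    m=cv2.inRange(hsv,(4,215,70),(20,255,255));k,l,s,ce=cv2.connectedComponentsWithStats(m)
    pr=proj(c,p)
    for i in range(1,k):
        if s[i,4]>40 and np.linalg.norm(ce[i]-pr)<70: print(n,pr.round(1),s[i],ce[i].round(1))
c=load('scene7')
X=np.array([.50,.007])
t=np.linspace(0,2*np.pi,60);P=lambda z:np.array([proj(c,[X[0]+.07*np.cos(a),X[1]+.07*np.sin(a),z]) for a in t])
for z in(.003,.027): q=P(z);print(z,q.min(0).round(1),q.max(0).round(1))
E
```

```text
[ 0.   -0.    0.    0.01  0.    0.  ]
scene [258.2 201.4] [ 236  188   44   34 1023] [257.4 205.3]
scene [258.2 201.4] [275 246  17  16  90] [284.5 252.2]
0.003 [235.8 191.2] [279.5 220.7]
0.027 [235.7 185.7] [279.9 215. ]
```

The scene outline (u 236–280, v 188–222) nearly matches a flat cover (236–280, 186–221). A little more pressing.

Emit:
{"method": "play_rows", "body": {"motion": [{"fingers": 1, "translation": [0, 0, 0.2], "roll": 0}, {"fingers": 1, "translation": [0, 0, 0.4], "roll": 0}, {"fingers": 1, "translation": [0, 0, 0.4], "roll": 0}]}}

```text
clock: 16.03
eef_pos: [0.5018, 0.0079, 0.0209]
tool_rot: [0.866, 0.499, 0.009, 0.007]
ft_force: [-0.3, -3.6, 42.8]
grip_width: 0.0126
```

Emit:
{"method": "play_rows", "body": {"motion": [{"fingers": 1, "translation": [0, 0, 0.2], "roll": 0}, {"fingers": 1, "translation": [0, 0, 0.4], "roll": 0}, {"fingers": 1, "translation": [0, 0, 0.4], "roll": 0}]}}

```text
clock: 16.28
eef_pos: [0.5021, 0.0078, 0.0205]
tool_rot: [0.866, 0.499, 0.01, 0.007]
ft_force: [-10.8, -3.4, 70.0]
grip_width: 0.0128
```

Stiff contact at 70 N means it is flat. Relieve the press, release and rise.

Emit:
{"method": "play_rows", "body": {"motion": [{"fingers": 1, "translation": [0, 0, -0.4], "roll": 0}, {"fingers": 1, "translation": [0, 0, -0.8], "roll": 0}, {"fingers": 1, "translation": [0, 0, -0.9], "roll": 0}, {"fingers": 1, "translation": [0, 0, -0.9], "roll": 0}]}}

```text
clock: 16.62
eef_pos: [0.4962, 0.0089, 0.0206]
tool_rot: [0.866, 0.5, 0.004, 0.003]
ft_force: [1.0, -0.8, 19.9]
grip_width: 0.0126
```

Emit:
{"method": "play_rows", "body": {"motion": [{"fingers": 0.6, "translation": [0, 0, 0], "roll": 0}, {"fingers": 0.2, "translation": [0, 0, 0], "roll": 0}, {"fingers": 0, "translation": [0, 0, 0], "roll": 0}, {"fingers": 0, "translation": [0, 0, 0], "roll": 0}, {"fingers": 0, "translation": [0, 0, -1], "roll": 0}, {"fingers": 0, "translation": [0, 0, -3], "roll": 0}, {"fingers": 0, "translation": [0, 0, -6], "roll": 0}, {"fingers": 0, "translation": [0, 0, -10], "roll": 0}, {"fingers": 0, "translation": [0, 0, -14], "roll": 0}, {"fingers": 0, "translation": [0, 0, -18], "roll": 0}, {"fingers": 0, "translation": [0, 0, -22], "roll": 0}, {"fingers": 0, "translation": [0, 0, -22], "roll": 0}]}}

```text
clock: 17.62
eef_pos: [0.4953, 0.0092, 0.2458]
tool_rot: [0.866, 0.5, 0.007, 0.004]
ft_force: [0.7, 0.3, 0.4]
grip_width: 0.0423
```

```bash
cat > chk.py <<'E'
from h import *
for n in('scene','top'):
    c=shot(n,n+'8');hsv=cv2.cvtColor(c['pixels'],cv2.COLOR_RGB2HSV)
    m=cv2.inRange(hsv,(4,215,70),(22,255,255));k,l,s,ce=cv2.connectedComponentsWithStats(m)
    pr=proj(c,[.50,.007,.03])
    for i in range(1,k):
        if s[i,4]>40 and np.linalg.norm(ce[i]-pr)<40: print(n,pr.round(1),s[i],ce[i].round(1))
    t=np.linspace(0,2*np.pi,60)
    for z in(.003,.027): q=np.array([proj(c,[.5+.07*np.cos(a),.007+.07*np.sin(a),z]) for a in t]);print(z,q.min(0).round(1),q.max(0).round(1))
E
python3 chk.py;python3 go.py
```

```text
scene [257.8 199.1] [ 236  185   44   35 1142] [257.5 202.5]
0.003 [235.8 191.2] [279.5 220.7]
0.027 [235.7 185.7] [279.9 215. ]
0.003 [235.  195.5] [275.4 235.9]
0.027 [234.5 194.7] [275.7 235.9]
t 17.72 tcp [0.4924 0.0092 0.2392] head 60.0 F [ 0.2  0.3 -0.2] w 0.0425 q6 0.54
```

The cover's outline (u 236–280, v 185–220) matches a flat cover centred near (0.50, 0.007), 13 mm from the mat centre. Step 1 should be met. Now over the copper bangle.

```bash
python3 go.py .49 .295 .255 16
```

```text
t 17.72 tcp [0.4924 0.0092 0.2392] head 60.0 F [ 0.2  0.3 -0.2] w 0.0425 q6 0.54
[ 24.63 -14.5   -1.58] roll 44.0
```

Emit:
{"method": "play_rows", "body": {"motion": [{"fingers": 0, "translation": [0, 0, -1.5], "roll": 5}, {"fingers": 0, "translation": [3, -1.8, -1.6], "roll": 10}, {"fingers": 0, "translation": [6, -3.5, -1.6], "roll": 16}, {"fingers": 0, "translation": [9, -5.3, -1.6], "roll": 22}, {"fingers": 0, "translation": [12, -7.1, -1.6], "roll": 28}, {"fingers": 0, "translation": [15, -8.9, -1.6], "roll": 34}, {"fingers": 0, "translation": [18, -10.6, -1.6], "roll": 40}, {"fingers": 0, "translation": [21, -12.4, -1.6], "roll": 44}, {"fingers": 0, "translation": [24.6, -14.5, -1.6], "roll": 44}, {"fingers": 0, "translation": [24.6, -14.5, -1.6], "roll": 44}, {"fingers": 0, "translation": [24.6, -14.5, -1.6], "roll": 44}]}}

```text
clock: 18.63
eef_pos: [0.4872, 0.2962, 0.25]
tool_rot: [0.99, 0.141, -0.002, 0.001]
ft_force: [-0.1, -0.5, 0.6]
grip_width: 0.043
```

```bash
python3 go.py; python3 - <<'E'
from h import *
c=shot('wrist','w8');print(proj(c,[.506,.290,.142]))
# combine: wrist full + initial scene/top crops of the stand for triangulation, all labelled by fixed scale
a=c['pixels'][:,:,::-1]
b=cv2.resize(load('scene')['pixels'][145:235,295:415,::-1],None,fx=2.5,fy=2.5,interpolation=2)  # 300x225
d=cv2.resize(load('top')['pixels'][160:222,140:230,::-1],(288*300//288,207),interpolation=2) # 90x62 ->300x207 (3.333x)
z=np.zeros((432,300,3),np.uint8);z[:225]=b;z[225:432]=d
cv2.imwrite('pics/w8.png',np.hstack([cv2.resize(a,(500,375)),np.zeros((375,0,3),np.uint8)]) if 0 else np.hstack([np.vstack([cv2.resize(a,(500,375)),np.zeros((57,500,3),np.uint8)]),z]))
E
```

```text
t 18.63 tcp [0.4872 0.2962 0.25  ] head 16.2 F [-0.1 -0.5  0.6] w 0.043 q6 1.83
[274.75915511 195.91164415]
```

View pics/w8.png

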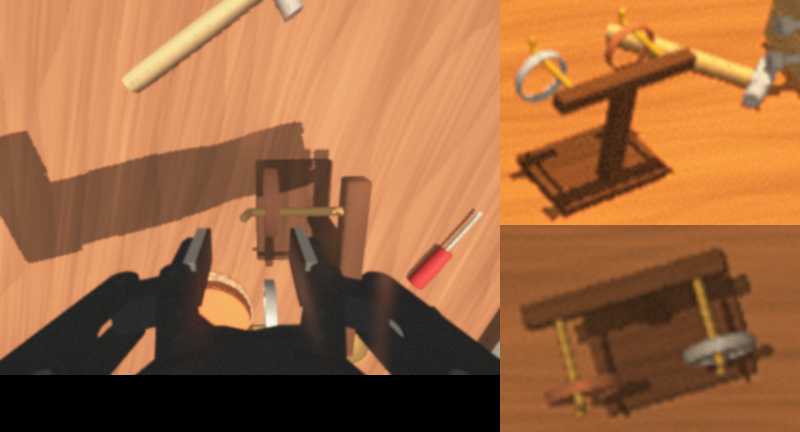

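The wrist part shows the copper ring edge-on at u≈271, v 168–260, with its hook crossing at (271,212), hook tip at (245,215) and crossbar at u≈355. Steel is clear at (270,305). In the scene crop copper is at (629,45), and in the top crop it is at (585,388).

```bash
python3 - <<'E'
from h import *
w,s,t=load('w8'),load('scene'),load('top')
k=512/500
print('ring scene+top',tri([ray(s,346.6,163),ray(t,165.5,208.9)]).round(4))
print('steel scene+top',tri([ray(s,311.4,175.4),ray(t,(720-500)/3.333+140,(350-225)/3.333+160)]).round(4))
print('hook crossing wrist @.176',plane(w,271*k,212*k,.176).round(4))
print('hook tip wrist @.186',plane(w,245*k,215*k,.186).round(4))
print('crossbar ends @.179',plane(w,355*k,180*k,.179).round(4), 'ring ends @.144',plane(w,271*k,168*k,.144).round(4),plane(w,271*k,260*k,.144).round(4))
print('hook root',plane(w,340*k,211*k,.174).round(4))
print('top: hook tip',plane(t,140+(581-500)/3.333,160+(412-225)/3.333,.186).round(4))
print('top: ring ends',[plane(t,140+(u-500)/3.333,160+(v-225)/3.333,.144).round(4) for u,v in((548,397),(620,378))])
E
```

```text
ring scene+top [0.5106 0.28   0.1465]
steel scene+top [0.5469 0.1574 0.1424]
hook crossing wrist @.176 [0.5089 0.2823 0.176 ]
hook tip wrist @.186 [0.4867 0.2772 0.186 ]
crossbar ends @.179 [0.5673 0.3305 0.179 ] ring ends @.144 [0.5012 0.3136 0.144 ] [0.531  0.2185 0.144 ]
hook root [0.5676 0.2995 0.174 ]
top: hook tip [0.4862 0.2714 0.186 ]
top: ring ends [array([0.5022, 0.3142, 0.144 ]), array([0.5201, 0.2483, 0.144 ])]
```

```bash
python3 go.py .5034 .304 .25 16 .5034 .304 .128 16
```

```text
t 18.68 tcp [0.4875 0.2948 0.2505] head 16.1 F [-0.4 -0.   0.3] w 0.0425 q6 1.83
[ 1.78 -0.44  0.04] roll 0.1
[ 1.84 -0.46 12.24] roll 0.1
```

Emit:
{"method": "play_rows", "body": {"motion": [{"fingers": 0, "translation": [1.8, -0.5, 0], "roll": 0}, {"fingers": 0, "translation": [1.8, -0.5, 2], "roll": 0}, {"fingers": 0, "translation": [1.8, -0.5, 4], "roll": 0}, {"fingers": 0, "translation": [1.8, -0.5, 6], "roll": 0}, {"fingers": 0, "translation": [1.8, -0.5, 8], "roll": 0}, {"fingers": 0, "translation": [1.8, -0.5, 10], "roll": 0}, {"fingers": 0, "translation": [1.8, -0.5, 11.2], "roll": 0}, {"fingers": 0, "translation": [1.8, -0.5, 12.2], "roll": 0}, {"fingers": 0, "translation": [1.8, -0.5, 12.2], "roll": 0}]}}

```text
clock: 19.43
eef_pos: [0.5032, 0.3019, 0.128]
tool_rot: [0.99, 0.138, -0.003, 0.001]
ft_force: [0.0, 0.4, -0.4]
grip_width: 0.0426
```

Emit:
{"method": "play_rows", "body": {"motion": [{"fingers": 1, "translation": [0, 0, 0], "roll": 0}, {"fingers": 1, "translation": [0, 0, 0], "roll": 0}, {"fingers": 1, "translation": [0, 0, 0], "roll": 0}, {"fingers": 1, "translation": [0, 0, 0], "roll": 0}, {"fingers": 1, "translation": [0, 0, 0], "roll": 0}]}}

```text
clock: 19.85
eef_pos: [0.5056, 0.3046, 0.1321]
tool_rot: [0.99, 0.139, 0.001, -0.0]
ft_force: [0.7, -1.8, 3.0]
grip_width: 0.0103
```

Gripped at 10.3 mm, consistent with the 12 mm band since the 14 mm bar read 12.6. Lift 28 mm, then forward off the hook.

Emit:
{"method": "play_rows", "body": {"motion": [{"fingers": 1, "translation": [0, 0, -0.7], "roll": 0}, {"fingers": 1, "translation": [0, 0, -1.4], "roll": 0}, {"fingers": 1, "translation": [0, 0, -2.1], "roll": 0}, {"fingers": 1, "translation": [0, 0, -2.8], "roll": 0}, {"fingers": 1, "translation": [0, 0, -2.8], "roll": 0}]}}

```text
clock: 20.27
eef_pos: [0.5058, 0.3052, 0.1611]
tool_rot: [0.99, 0.139, 0.002, -0.001]
ft_force: [-0.2, 0.2, 0.1]
grip_width: 0.01
```

Emit:
{"method": "play_rows", "body": {"motion": [{"fingers": 1, "translation": [-1, 0, 0], "roll": 0}, {"fingers": 1, "translation": [-2, 0, 0], "roll": 0}, {"fingers": 1, "translation": [-3.5, 0, 0], "roll": 0}, {"fingers": 1, "translation": [-5, 0, 0], "roll": 0}, {"fingers": 1, "translation": [-7, 0, 0], "roll": 0}, {"fingers": 1, "translation": [-8, 0, 0], "roll": 0}, {"fingers": 1, "translation": [-8, 0, -3], "roll": 0}, {"fingers": 1, "translation": [-8, 0, -7], "roll": 0}, {"fingers": 1, "translation": [-8, 0, -11], "roll": 0}, {"fingers": 1, "translation": [-8, 0, -14], "roll": 0}, {"fingers": 1, "translation": [-8, 0, -14], "roll": 0}]}}

```text
clock: 21.18
eef_pos: [0.4302, 0.2842, 0.3063]
tool_rot: [0.99, 0.139, 0.006, -0.003]
ft_force: [-0.5, 0.7, 0.8]
grip_width: 0.0101
```

```bash
python3 go.py; python3 - <<'E'
from h import *
for n in('scene','top','wrist'): shot(n,n+'9')
# copper-ish change near stand: compare with initial
for n,(x,y) in(('scene',(346,163)),('top',(165,209))):
    a,b=load(n)['pixels'].astype(int),load(n+'9')['pixels'].astype(int)
    print(n,b[y-4:y+5,x-4:x+5].mean((0,1)).round(),a[y-4:y+5,x-4:x+5].mean((0,1)).round())
# steel ring still there: compare patch
a,b=load('scene')['pixels'].astype(int),load('scene9')['pixels'].astype(int)
print('steel diff',np.abs(a-b)[163:188,300:322].mean(),'bottle/bowl diff',np.abs(a-b)[225:275,240:300].mean())
# open mouth: grey rim of barrel in scene: brightness mask
hsv=cv2.cvtColor(load('scene9')['pixels'],cv2.COLOR_RGB2HSV)[180:240,135:200]
m=((hsv[...,1]<70)).astype(np.uint8);k,l,s,ce=cv2.connectedComponentsWithStats(m);i=1+np.argmax(s[1:,4]);print(s[i]+[135,180,0,0,0])
for z in(.14,.15,.16,.17): print(z)
E
```

```text
t 21.18 tcp [0.4302 0.2842 0.3063] head 16.0 F [-0.5  0.7  0.8] w 0.0101 q6 1.88
scene [193. 126.  60.] [194. 122.  58.]
top [144.  91.  47.] [143.  86.  47.]
steel diff 27.293333333333333 bottle/bowl diff 2.7255555555555557
[ 137  187   52   53 1900]
0.14
0.15
0.16
0.17
```

```bash
python3 - <<'E'
from h import *
ax=np.array([-.497,-.052,.866]);Rc=R.from_euler('z',6,degrees=True).as_matrix()@R.from_euler('y',-30,degrees=True).as_matrix()
M=np.array([.627,-.2825,.180]);t=np.linspace(0,2*np.pi,90)
for n in('scene','top'):
    c=load(n+'9');hsv=cv2.cvtColor(c['pixels'],cv2.COLOR_RGB2HSV)
    q=np.array([proj(c,M+Rc@[.062*np.cos(a),.062*np.sin(a),0]) for a in t]);print(n,'lip pred',q.min(0).round(1),q.max(0).round(1),'centre',proj(c,M).round(1))
    x,y=proj(c,M).astype(int);x0,y0=x-45,y-40;h=hsv[y0:y+40,x0:x+45]
    m=(h[...,1]<75).astype(np.uint8);k,l,s,ce=cv2.connectedComponentsWithStats(m)
    for i in range(1,k):
        if s[i,4]>60: print('  grey',s[i]+[x0,y0,0,0,0])
    a=c['pixels'].max(2)
    print('row',[(int(x+d),a[y,x+d],hsv[y,x+d,1]) for d in range(-36,37,3)])
    print('col',[(int(y+d),a[y+d,x],hsv[y+d,x,1]) for d in range(-30,31,3)])
# steel
for f in('scene','scene8','scene9','top','top8','top9'):
    c=load(f);x,y=(311,175) if 'sc' in f else (206,197.5)
    h=cv2.cvtColor(c['pixels'],cv2.COLOR_RGB2HSV)[int(y)-16:int(y)+16,int(x)-18:int(x)+18]
    m=(h[...,1]<70)&(h[...,2]>90);p=np.argwhere(m);print(f,len(p),(p.mean(0)[::-1]+[int(x)-18,int(y)-16]).round(1) if len(p) else '')
E
```

```text
scene lip pred [136.3 194.3] [183.8 206.2] centre [160.3 200. ]
  grey [ 137  187   52   52 1893]
row [(124, np.uint8(147), np.uint8(194)), (127, np.uint8(238), np.uint8(190)), (130, np.uint8(246), np.uint8(187)), (133, np.uint8(243), np.uint8(190)), (136, np.uint8(244), np.uint8(194)), (139, np.uint8(239), np.uint8(179)), (142, np.uint8(163), np.uint8(113)), (145, np.uint8(109), np.uint8(56)), (148, np.uint8(117), np.uint8(52)), (151, np.uint8(128), np.uint8(64)), (154, np.uint8(133), np.uint8(58)), (157, np.uint8(137), np.uint8(54)), (160, np.uint8(136), np.uint8(54)), (163, np.uint8(143), np.uint8(53)), (166, np.uint8(142), np.uint8(57)), (169, np.uint8(141), np.uint8(56)), (172, np.uint8(131), np.uint8(62)), (175, np.uint8(139), np.uint8(61)), (178, np.uint8(194), np.uint8(67)), (181, np.uint8(90), np.uint8(31)), (184, np.uint8(255), np.uint8(255)), (187, np.uint8(255), np.uint8(255)), (190, np.uint8(255), np.uint8(255)), (193, np.uint8(255), np.uint8(255)), (196, np.uint8(255), np.uint8(255))]
col [(169, np.uint8(234), np.uint8(199)), (172, np.uint8(238), np.uint8(190)), (175, n
[... 1861 characters left out ...]
, (155, np.uint8(30), np.uint8(43)), (158, np.uint8(40), np.uint8(64)), (161, np.uint8(34), np.uint8(38)), (164, np.uint8(34), np.uint8(75)), (167, np.uint8(35), np.uint8(51)), (170, np.uint8(36), np.uint8(35)), (173, np.uint8(40), np.uint8(64)), (176, np.uint8(39), np.uint8(46)), (179, np.uint8(43), np.uint8(47)), (182, np.uint8(69), np.uint8(48)), (185, np.uint8(76), np.uint8(57)), (188, np.uint8(88), np.uint8(84)), (191, np.uint8(121), np.uint8(145)), (194, np.uint8(61), np.uint8(17)), (197, np.uint8(56), np.uint8(46)), (200, np.uint8(64), np.uint8(28))]
scene 57 [309.7 173.5]
scene8 57 [309.4 173.2]
scene9 70 [309.5 173.9]
top 75 [204.7 196.3]
top8 246 [214.2 200.9]
top9 77 [204.4 196.4]
```

The open mouth is confirmed in the top view (rim 329–370 × 147–189 against predicted 330–371 × 150–189), and the steel ring is unmoved. Carry the ring over.

```bash
python3 go.py .6295 -.258 .300 6 .6295 -.258 .1465 6
```

```text
t 21.33 tcp [0.4277 0.2824 0.2986] head 16.0 F [ 0.4 -0.4 -0.4] w 0.01 q6 1.88
[ 4.52 57.51 -0.15] roll 10.0
[ 4.52 57.51 15.2 ] roll 10.0
```

Emit:
{"method": "play_rows", "body": {"motion": [{"fingers": 1, "translation": [0, 1.5, 0], "roll": 0}, {"fingers": 1, "translation": [0, 4.5, 0], "roll": 2}, {"fingers": 1, "translation": [0, 8, 0], "roll": 4}, {"fingers": 1, "translation": [0.5, 11.5, 0], "roll": 6}, {"fingers": 1, "translation": [1, 15, 0], "roll": 8}, {"fingers": 1, "translation": [1.5, 18.5, 0], "roll": 10}, {"fingers": 1, "translation": [1.5, 22, 0], "roll": 10}, {"fingers": 1, "translation": [2, 25.5, 0], "roll": 10}, {"fingers": 1, "translation": [2, 29, 0], "roll": 10}, {"fingers": 1, "translation": [2.5, 32.5, 0], "roll": 10}, {"fingers": 1, "translation": [3, 36, 0], "roll": 10}, {"fingers": 1, "translation": [3, 39.5, 0], "roll": 10}, {"fingers": 1, "translation": [3.5, 43, 0], "roll": 10}, {"fingers": 1, "translation": [4, 46.5, 0], "roll": 10}, {"fingers": 1, "translation": [4, 50, 0], "roll": 10}, {"fingers": 1, "translation": [4.5, 53.5, 0], "roll": 10}, {"fingers": 1, "translation": [4.5, 56.5, 0], "roll": 10}, {"fingers": 1, "translation": [4.5, 57.5, 0], "roll": 10}, {"fingers": 1, "translation": [4.5, 57.5, 0], "roll": 10}, {"fingers": 1, "translation": [4.5, 57.5, 0], "roll": 10}]}}

```text
clock: 23.0
eef_pos: [0.6286, -0.2581, 0.2958]
tool_rot: [0.999, 0.051, -0.002, -0.001]
ft_force: [-0.0, 0.1, 0.2]
grip_width: 0.0101
```

```bash
python3 go.py .6295 -.258 .1465 6
```

```text
t 23.0 tcp [ 0.6286 -0.2581  0.2958] head 5.9 F [-0.   0.1  0.2] w 0.0101 q6 1.08
[ 0.15  0.04 14.93] roll -0.1
```

Emit:
{"method": "play_rows", "body": {"motion": [{"fingers": 1, "translation": [0, 0, 2], "roll": 0}, {"fingers": 1, "translation": [0, 0, 4], "roll": 0}, {"fingers": 1, "translation": [0, 0, 6], "roll": 0}, {"fingers": 1, "translation": [0, 0, 8], "roll": 0}, {"fingers": 1, "translation": [0, 0, 9.5], "roll": 0}, {"fingers": 1, "translation": [0, 0, 11], "roll": 0}, {"fingers": 1, "translation": [0, 0, 12], "roll": 0}, {"fingers": 1, "translation": [0, 0, 12], "roll": 0}]}}

```text
clock: 23.67
eef_pos: [0.6275, -0.2556, 0.1758]
tool_rot: [0.999, 0.053, -0.003, -0.001]
ft_force: [0.0, -0.5, -1.3]
grip_width: 0.0101
```

Emit:
{"method": "play_rows", "body": {"motion": [{"fingers": 1, "translation": [0, 0, 0.7], "roll": 0}, {"fingers": 1, "translation": [0, 0, 1.4], "roll": 0}, {"fingers": 1, "translation": [0, 0, 2.1], "roll": 0}, {"fingers": 1, "translation": [0, 0, 2.8], "roll": 0}, {"fingers": 1, "translation": [0, 0, 2.8], "roll": 0}]}}

```text
clock: 24.08
eef_pos: [0.6288, -0.2579, 0.1496]
tool_rot: [0.999, 0.052, -0.001, -0.0]
ft_force: [0.7, 0.9, 0.0]
grip_width: 0.0103
```

No contact on the way in. Release, wait, rise and move aside.

Emit:
{"method": "play_rows", "body": {"motion": [{"fingers": 0.6, "translation": [0, 0, 0], "roll": 0}, {"fingers": 0.3, "translation": [0, 0, 0], "roll": 0}, {"fingers": 0.3, "translation": [0, 0, 0], "roll": 0}, {"fingers": 0.3, "translation": [0, 0, 0], "roll": 0}, {"fingers": 0.3, "translation": [0, 0, 0], "roll": 0}, {"fingers": 0.3, "translation": [0, 0, -2], "roll": 0}, {"fingers": 0.3, "translation": [0, 0, -5], "roll": 0}, {"fingers": 0.3, "translation": [0, 0, -9], "roll": 0}, {"fingers": 0.3, "translation": [0, 0, -13], "roll": 0}, {"fingers": 0.3, "translation": [0, 0, -16], "roll": 0}, {"fingers": 0.3, "translation": [-4, -2, -16], "roll": 0}, {"fingers": 0.3, "translation": [-8, -4, -16], "roll": 0}, {"fingers": 0.3, "translation": [-8, -4, -16], "roll": 0}, {"fingers": 0.3, "translation": [-8, -4, -16], "roll": 0}]}}

```text
clock: 25.25
eef_pos: [0.5428, -0.2255, 0.3113]
tool_rot: [0.999, 0.052, -0.001, -0.0]
ft_force: [1.1, -0.0, 0.9]
grip_width: 0.0301
```

```bash
python3 chk.py; python3 go.py; python3 - <<'E'
from h import *
M=np.array([.627,-.2825,.180]);c=shot('wrist','w9');t=load('top8');s=load('scene8')
Rc=R.from_euler('z',6,degrees=True).as_matrix()@R.from_euler('y',-30,degrees=True).as_matrix()
def mask(c,r,z):
    m=np.zeros((384,512),np.uint8);a=np.linspace(0,2*np.pi,60)
    cv2.fillPoly(m,[np.array([proj(c,M+Rc@[r*np.cos(k),r*np.sin(k),z]) for k in a]).astype(np.int32)],1);return m.astype(bool)
for n,q in(('wrist',c),('top',t),('top9 (before)',load('top9'))):
    m=mask(q,.048,0);px=q['pixels'].astype(int);h=cv2.cvtColor(q['pixels'],cv2.COLOR_RGB2HSV)
    cop=m&(h[...,1]>90)&((h[...,0]<16)|(h[...,0]>172))&(h[...,2]>30);p=np.argwhere(cop)
    print(n,'mouth px',m.sum(),'coppery',cop.sum(),p.mean(0)[::-1] if len(p) else '',p.min(0)[::-1] if len(p) else '',p.max(0)[::-1] if len(p) else '', 'mouth ctr',proj(q,M).round())
print('pixels in ring',np.median(c['pixels'][mask(c,.048,0)],axis=0))
# others: compare image with first
a,b=load('scene')['pixels'].astype(int),s['pixels'].astype(int);d=np.abs(a-b).max(2)
for nm,(x,y) in dict(bottle=(253,243),bowl=(281,257),ring_block=(225,275),hammer=(375,170),mallet=(92,206),steel=(311,175)).items(): print(nm,d[y-8:y+9,x-8:x+9].mean().round(1),end=' ')
h=cv2.cvtColor(s['pixels'],cv2.COLOR_RGB2HSV)[159:191,293:329];p=np.argwhere((h[...,1]<70)&(h[...,2]>90));print('steel',len(p),p.mean(0)[::-1]+[293,159])
E
```

```text
scene [257.8 199.1] [ 236  185   44   35 1145] [257.5 202.3]
0.003 [235.8 191.2] [279.5 220.7]
0.027 [235.7 185.7] [279.9 215. ]
0.003 [235.  195.5] [275.4 235.9]
0.027 [234.5 194.7] [275.7 235.9]
t 25.35 tcp [ 0.5462 -0.2268  0.3121] head 6.0 F [ 0.3 -0.9  0.7] w 0.03 q6 1.07
wrist mouth px 5637 coppery 6 [288.83333333 245.16666667] [287 240] [291 250] mouth ctr [325. 235.]
top mouth px 783 coppery 5 [349.6 181. ] [348 177] [351 185] mouth ctr [350. 170.]
top9 (before) mouth px 783 coppery 0    mouth ctr [350. 170.]
pixels in ring [63. 58. 53.]
bottle 4.0 bowl 6.6 ring_block 4.1 hammer 4.9 mallet 4.2 steel 4.6 steel 56 [309.64285714 173.26785714]
```

```bash
python3 - <<'E'
from h import *
M=np.array([.627,-.2825,.180]);Rc=R.from_euler('z',6,degrees=True).as_matrix()@R.from_euler('y',-30,degrees=True).as_matrix()
c=load('w9');a=np.linspace(0,2*np.pi,60);m=np.zeros((384,512),np.uint8)
cv2.fillPoly(m,[np.array([proj(c,M+Rc@[.05*np.cos(k),.05*np.sin(k),0]) for k in a]).astype(np.int32)],1)
p=cv2.GaussianBlur(c['pixels'],(3,3),0).astype(float);ratio=(p[...,0]+3)/(p[...,2]+3)
q=ratio[m>0];print(np.percentile(q,[5,50,80,90,95,99]).round(2))
g=((ratio>1.35)&(m>0)).astype(np.uint8);k,l,s,ce=cv2.connectedComponentsWithStats(g)
for i in range(1,k):
    if s[i,4]>15: print(s[i],ce[i].round(),p[l==i].mean(0).round())
ys,xs=np.where(m);
for y in range(ys.min(),ys.max()+1,6): print(''.join(('#' if ratio[y,x]>1.5 else '+' if ratio[y,x]>1.3 else '.') if m[y,x] else ' ' for x in range(xs.min(),xs.max()+1,3)))
# change in top view outside/inside
d=np.abs(load('top8')['pixels'].astype(int)-load('top9')['pixels'].astype(int)).max(2);print('top diff in mouth',d[155:185,335:366].max(),np.argwhere(d[150:190,330:370]>15).shape)
E
```

```text
[1.12 1.19 1.25 1.29 1.32 1.41]
[286 235  10  23  82] [289. 245.] [84. 65. 57.]
           .....               
      ...............          
   .....................       
  ........................     
 ..........................+   
............................+  
............................++ 
............................++ 
 ++........................++++
 ++.........................++ 
  #+......................+..+ 
    ++..................++.+.  
      +.....................   
        ++................     
             .........         
top diff in mouth 104 (680, 2)
```

The barrel interior is dark and the evidence for the ring is weak. I'll move the wrist camera onto the barrel's axis for a clearer numeric look.

```bash
python3 go.py .487 -.36 .30 6
```

```text
t 25.4 tcp [ 0.5467 -0.227   0.3119] head 6.0 F [-0.2 -0.1 -0.1] w 0.0298 q6 1.07
[-7.33 12.61  1.19] roll -0.0
```

Emit:
{"method": "play_rows", "body": {"motion": [{"fingers": 0.3, "translation": [-2, 3.5, 0], "roll": 0}, {"fingers": 0.3, "translation": [-4, 7, 0.5], "roll": 0}, {"fingers": 0.3, "translation": [-6, 10, 1], "roll": 0}, {"fingers": 0.3, "translation": [-7.3, 12.6, 1.2], "roll": 0}, {"fingers": 0.3, "translation": [-7.3, 12.6, 1.2], "roll": 0}, {"fingers": 0.3, "translation": [-7.3, 12.6, 1.2], "roll": 0}]}}

```text
clock: 25.9
eef_pos: [0.4864, -0.3617, 0.2983]
tool_rot: [0.999, 0.05, 0.0, 0.0]
ft_force: [-0.6, 0.0, -0.6]
grip_width: 0.0296
```

```bash
python3 - <<'E'
from h import *
M=np.array([.627,-.2825,.180]);Rc=R.from_euler('z',6,degrees=True).as_matrix()@R.from_euler('y',-30,degrees=True).as_matrix()
c=shot('wrist','w10');print('mouth',proj(c,M),'floor',proj(c,M+Rc@[0,0,-.114]))
a=np.linspace(0,2*np.pi,60);m=np.zeros((384,512),np.uint8)
cv2.fillPoly(m,[np.array([proj(c,M+Rc@[.05*np.cos(k),.05*np.sin(k),0]) for k in a]).astype(np.int32)],1)
p=cv2.GaussianBlur(c['pixels'],(3,3),0).astype(float);ratio=(p[...,0]+3)/(p[...,2]+3);b=p.max(2)
ys,xs=np.where(m);print(np.percentile(ratio[m>0],[5,50,90,99]).round(2),np.percentile(b[m>0],[5,50,90,99]))
for y in range(ys.min(),ys.max()+1,5): print(''.join(('#' if ratio[y,x]>1.5 else '+' if ratio[y,x]>1.32 else '.') if m[y,x] else ' ' for x in range(xs.min(),xs.max()+1,3)),' ',''.join('0123456789'[int(min(b[y,x]/16,9))] if m[y,x] else ' ' for x in range(xs.min(),xs.max()+1,3)))
E
```

```text
mouth [417.40830836 113.77841072] floor [420.98596248 110.91762297]
[1.08 1.17 1.3  1.54] [ 34.  57.  91. 134.]
                     .......                                       4443333               
               ..................                            554433333332222222          
            ........................                      554333333333333332222222       
         .............................                 65433333333333333333322222222     
       ................................              76533333333333333333333332222222    
     ...................................           86643333333333333333333333332222222   
    .....................................         8653333333333333333333333333332222222  
   .......................................       865333333333333333333333333333332222222 
  ........................................      9763333333333333333333333333333332222212 
  .........................................     76433333333333333333333333333333322222222
 .........................................     87533333333333333333333333333333332222222
[... 364 characters left out ...]
......................................       775444444444444443333333333333332222222   
 .........++...........................        97644444444444444333333333333332222222    
  ......++++++++......................          876545555555444443333333333322222222     
   ...++++++++++++...................            7765555555554444433333333322222222      
    ...++#+#+++++++................               8776666655554444333333322222222        
      +++######+++++.............                   887766655554443333322222222          
        +++#####++++..........                        8887666555443322222222             
            ++++#+++......                                77765543333333
```

```bash
python3 - <<'E'
from h import *
c=load('w10');p=cv2.medianBlur(c['pixels'],3).astype(float)
u0,v0=417,114
r=((p[...,0]+2)/(p[...,2]+2))
print('ratio x10 (levels 10..19 -> a..j)')
sub=cv2.GaussianBlur(r,(3,3),0)
for y in range(v0-62,v0+66,4): print(''.join('abcdefghijklmnop'[int(np.clip((sub[y,x]-1.0)/.05,0,15))] for x in range(u0-70,min(511,u0+72),2)))
e=cv2.Canny(cv2.convertScaleAbs(c['pixels'],alpha=3),60,150)
print('edges')
for y in range(v0-62,v0+66,4): print(''.join('#' if e[y:y+4,x:x+2].any() else '.' for x in range(u0-70,min(510,u0+72),2)))
# held ring check in scene9
s=load('scene9');q=proj(s,np.array([.4302,.2842,.3063])+[.0066,-.023,.0135]);print('held ring expected',q)
E
```

```text
ratio x10 (levels 10..19 -> a..j)
ppppppppppppppppppppppmfcbcdeeeeeeddddddddddddddddddddddcdddddeehmppppp
ppppppppppppppppppplfccdeeeeddddddddeeeeddeeeeddcddcdcddccccccddddefimi
aaaaaaaaaaaaaaaaabbbcdeeeddddddddeeeeeeeedeedddccdccccbccdcccccccdddded
aaaaaaaaaaaaaaaabcdeedddddddeeeeeeeeeeeeeeeedddddddcccbbbccccbccccccddd
aaaaaaaaaaaaaccdeedddddddddddeeeeeeeeeeeeedddddddddcbccbbbbbccbdcccccdd
aaaaaaaaaaaacceeeeddddddddddeeeeeeeeeeeedeedddddddccccccbbbabccccbccccc
aaaaaaaaaaccdeeddddddccddeddddddeeeedeeeedddddddddcddccbbbcbbbcbbbbbccc
aaaaaaaabcceeedddddddddddddeeeeeeeeeeeedddddddddddcddccccbcbccbccbccbcc
aaaaaaabcdeeedddddddddddddeddeddeeeeeededddccddcddddcdccccbbccbabbccccd
aaaaaabcdeedddddcdcddddddddddddeddeeddedddddddddccdcccccddcccdcbbbbccbc
aaaaabcdeedddddccdcddddddddddeeedeeeddeeddddcccdcccdddccccccabbbbbbbccb
aaaaacdeeddddcccccdddddddedddeeddddedddddddddddccccccccddccbcbbbbbccbcb
aaaaacdedddddddccddcdddddddddddeeddddddddddddddccccccccdcddcbbabbcccbcb
aaaaaacedddddccdddddddddcddddedddddddddcdcccdddccdccccddcdcbbccbbbbbbbb
aaaaaadeddddddcccddcdddddddddddddedddddddcddcccccccddccdcc
[... 2894 characters left out ...]
.###.
....#.........###..............................####.....#######..###...
#######.........###..........................#####........###..###.....
.....#............####...................#####..#####.#####..###.......
.....................####.........#...####.#......#####..#####.........
........................######..#######....########...####........###..
..........................#..###############.....#####......########...
..........................#######################..........##.....##...
...........................................................#......#....
..........................................................##.....##....
held ring expected [340.60597996 101.51043197]
```

The wrist view of the barrel floor shows no ring edges, so I must find where the ring went by differencing images.

```bash
python3 - <<'E'
from h import *
for n in('scene','top'):
    c=shot(n,n+'10');a=load(n)['pixels'];b=c['pixels']
    d=cv2.GaussianBlur(cv2.absdiff(a,b).max(2),(3,3),0);m=(d>22).astype(np.uint8)
    k,l,s,ce=cv2.connectedComponentsWithStats(m)
    for i in range(1,k):
        if s[i,4]>12: print(n,s[i],ce[i].round(),a[l==i].mean(0).round(),b[l==i].mean(0).round())
o=bot.get_obs();print('tcp in scene,top',proj(load('scene10'),o['eef_pos']).round(),proj(load('top10'),o['eef_pos']).round())
# ring on hook patch old/new, rows
for f in('scene','scene9','scene10'):
    px=load(f)['pixels'];print(f);
    for y in range(152,178,4): print([tuple(int(v) for v in px[y,x]) for x in range(334,360,4)])
px=load('scene9')['pixels'];print('held');
for y in range(85,122,4): print([tuple(int(v) for v in px[y,x]) for x in range(322,362,4)])
E
```

```text
scene [  54    0   76  136 5564] [98. 52.] [113.  84.  58.] [112.  89.  68.]
scene [ 205    0   66   99 2747] [243.  49.] [145. 117.  86.] [143. 113.  80.]
scene [204  49  14  32 277] [211.  66.] [166. 132.  98.] [196. 172. 133.]
scene [231  62   7  13  54] [234.  70.] [150. 129.  99.] [196. 169. 131.]
scene [  89  115  171  124 6604] [178. 169.] [185. 109.  45.] [185. 118.  62.]
scene [247 119  23  20 195] [258. 127.] [240. 184. 122.] [166. 118.  76.]
scene [336 154  22  20 173] [345. 163.] [198. 112.  52.] [228. 148.  64.]
scene [ 235  185   46   36 1348] [257. 202.] [251. 189.  95.] [234. 138.   9.]
scene [333 197   4   4  13] [334. 199.] [94. 52. 25.] [134.  73.  35.]
scene [188 235   6  16  64] [191. 243.] [68. 73. 91.] [ 82. 108. 146.]
scene [142 242   8  18  77] [145. 251.] [66. 74. 94.] [ 81. 109. 150.]
top [  231   146   281   238 38528] [395. 285.] [127.  81.  47.] [145. 122.  93.]
top [ 235  197   40   40 1216] [254. 216.] [174. 119.  70.] [199. 137.  56.]
top [161 205  14  10  68] [168. 210.] [119.  70.  41.] [140.  88.  47.]
top [177 206   8   5  27] [180. 208.] [68. 42.
[... 3433 characters left out ...]
 76, 47), (246, 149, 65), (245, 153, 63), (242, 145, 55)]
[(245, 150, 64), (246, 156, 65), (228, 125, 48), (237, 132, 51), (238, 135, 50), (143, 76, 34), (231, 128, 57), (245, 149, 61), (242, 144, 59), (241, 146, 56)]
[(245, 148, 65), (243, 148, 61), (243, 148, 57), (235, 131, 55), (223, 121, 52), (240, 139, 60), (237, 139, 57), (239, 143, 60), (238, 139, 55), (236, 136, 55)]
[(247, 153, 58), (248, 154, 62), (249, 157, 65), (249, 156, 65), (249, 158, 66), (247, 151, 55), (248, 157, 66), (248, 158, 65), (247, 154, 61), (247, 152, 61)]
[(247, 154, 64), (246, 154, 67), (247, 154, 68), (245, 148, 60), (246, 153, 65), (244, 146, 57), (241, 141, 57), (240, 142, 58), (238, 140, 61), (237, 141, 57)]
```

```bash
python3 go.py .43 .284 .306 16
```

```text
t 26.05 tcp [ 0.4873 -0.359   0.2989] head 6.0 F [ 0.1  1.6 -0.5] w 0.0298 q6 0.83
[  1.07 -64.55  -0.72] roll -10.0
```

Emit:
{"method": "play_rows", "body": {"motion": [{"fingers": 0.3, "translation": [0, -3, -0.7], "roll": -1}, {"fingers": 0.3, "translation": [0, -7, -0.7], "roll": -3}, {"fingers": 0.3, "translation": [0, -11, -0.7], "roll": -5}, {"fingers": 0.3, "translation": [0, -15, -0.7], "roll": -8}, {"fingers": 0.3, "translation": [0, -19, -0.7], "roll": -10}, {"fingers": 0.3, "translation": [0.5, -23, -0.7], "roll": -10}, {"fingers": 0.3, "translation": [0.5, -27, -0.7], "roll": -10}, {"fingers": 0.3, "translation": [0.5, -31, -0.7], "roll": -10}, {"fingers": 0.3, "translation": [0.5, -35, -0.7], "roll": -10}, {"fingers": 0.3, "translation": [0.5, -39, -0.7], "roll": -10}, {"fingers": 0.3, "translation": [0.5, -43, -0.7], "roll": -10}, {"fingers": 0.3, "translation": [1, -47, -0.7], "roll": -10}, {"fingers": 0.3, "translation": [1, -51, -0.7], "roll": -10}, {"fingers": 0.3, "translation": [1, -55, -0.7], "roll": -10}, {"fingers": 0.3, "translation": [1, -59, -0.7], "roll": -10}, {"fingers": 0.3, "translation": [1, -63, -0.7], "roll": -10}, {"fingers": 0.3, "translation": [1, -64.5, -0.7], "roll": -10}, {"fingers": 0.3, "translation": [1, -64.5, -0.7], "roll": -10}, {"fingers": 0.3, "translation": [1, -64.5, -0.7], "roll": -10}]}}

```text
clock: 27.63
eef_pos: [0.428, 0.285, 0.3059]
tool_rot: [0.99, 0.141, 0.0, 0.0]
ft_force: [0.6, 0.1, 0.1]
grip_width: 0.0301
```

```bash
python3 - <<'E'
from h import *
A=load('top9')['pixels'].astype(float)
B=np.mean([shot('top','top11')['pixels'].astype(float) for _ in range(6)],0)
d=(B-A)
print('max-channel before / after / R-B after, mouth rows 148..190, cols 328..372')
for y in range(150,190,2): print(' '.join('%3d'%A[y,x].max() for x in range(330,372,3)),' | ',' '.join('%3d'%B[y,x].max() for x in range(330,372,3)),' | ',' '.join('%3d'%(B[y,x,0]-B[y,x,2]) for x in range(330,372,3)),'|',' '.join('%3d'%(A[y,x,0]-A[y,x,2]) for x in range(330,372,3)))
for n in('scene','top'):
    c=load('top11') if n=='top' else shot('scene','scene11')
    dd=cv2.GaussianBlur(cv2.absdiff(load(n+'9')['pixels'],c['pixels']).max(2),(3,3),0);k,l,s,ce=cv2.connectedComponentsWithStats((dd>22).astype(np.uint8))
    for i in range(1,k):
        if s[i,4]>8: print(n,s[i],ce[i].round(),c['pixels'][l==i].mean(0).round())
E
```

```text
max-channel before / after / R-B after, mouth rows 148..190, cols 328..372
 60  71  69  46  69 146 180 184 181 169 166 160 161 155  |   61  69  70  47  68 147 178 184 181 168 166 160 163 154  |   12  13  12   8  12  33  40  41  41  42  90 110 109 132 |  12  14  15   5  14  32  41  41  42  41  92 112 110 129
 67  68  51  79 174 177 124  98  92 121 183 162 160 156  |   65  68  48  78 174 178 124  98  94 120 183 162 159 156  |   12  14   9  16  39  39  26  19  18  25  40  68 107 134 |  13  11   8  16  39  39  26  20  18  25  39  70 106 136
 65  46  76 181 103  70  29  26  21  36  94 170 176 130  |   62  45  74 179 104  70  31  23  19  35  92 169 173 132  |   13   9  15  40  21  14   8   4   3   5  17  39 117 110 |  13   7  14  42  21  13   8   7   1   5  17  40 120 110
 59  56 170 111  54  29  34  37  24  19  26  89 172  83  |   62  58 168 111  52  31  35  36  28  23  20  89 171  85  |   12  11  38  23  10   7   6   6   4   3   3  17 114  68 |  12  10  40  22   8   8   8  10   7   3   5  19 117  65
 50  57 150  69  37  40  32  37  37  37  21  36 118 108  |   51  57 152  68  34  36  36  
[... 4279 characters left out ...]
3   3   5  11] [ 67. 245.] [124. 113.  90.]
top [ 21 251  37  24  89] [ 35. 264.] [179. 160. 127.]
top [108 255   3  12  18] [109. 261.] [137.  90.  56.]
top [129 261  14   5  37] [135. 263.] [89. 63. 42.]
top [  2 263   7  10  23] [  5. 268.] [164. 147. 116.]
top [ 80 262   4   4   9] [ 81. 263.] [113. 101.  80.]
top [ 38 283   4   9  23] [ 39. 287.] [163. 145. 115.]
top [ 38 298   4   3   9] [ 40. 299.] [165. 147. 116.]
top [ 41 306   9  31  54] [ 44. 320.] [162. 138. 107.]
top [197 326   7   5  13] [200. 328.] [112.  70.  39.]
top [244 332   7   6  15] [247. 334.] [150. 109.  71.]
top [237 339   6   4  14] [240. 341.] [180. 173. 137.]
top [226 346   7   5  15] [229. 348.] [174. 157. 122.]
```

The barrel interior is unchanged from before the release, and nothing new lies on the table. The ring may still be on the gripper, so I'll map the gripper region in the scene camera and compare it with when it was held.

```bash
python3 - <<'E'
from h import *
def show(f,x0,x1,y0,y1):
    p=load(f)['pixels'].astype(int)
    print(f)
    for y in range(y0,y1): print('%3d '%y+''.join('#' if p[y,x].max()<100 and p[y,x,0]-p[y,x,2]<30 else 'o' if p[y,x,0]<215 and p[y,x,0]-p[y,x,2]>35 else '%' if p[y,x,0]-p[y,x,2]<60 else '.' for x in range(x0,x1)))
show('scene9',315,385,60,120);show('scene11',315,385,60,120)
s=load('scene10');o=[.4873,-.359,.2989];print(proj(s,o))
show('scene10',90,150,95,150)
E
```

```text
scene9
 60 oooooooooooooooooooooooooo########################oooooooooooooooooooo
 61 ooooooooooooooooooooooo###########################oooooooooooooooooooo
 62 ooooooooooooooooooooo############################ooooooooooooooooooooo
 63 ooooooooooooooooooooo###########################%ooooooooooooooooooooo
 64 ooooooooooooooooooooo###########################oooooooooooooooooooooo
 65 ooooooooooooooooooooo###########################oooooooooooooooooooooo
 66 ooooooooooooooooooooo%###########################ooooooooooooooooooooo
 67 oooooooooooooooooooooo###########################ooooooooooooooooooooo
 68 oooooooooooooooooooooo###########################ooooooooooooooooooooo
 69 oooooooooooooooooooooo###########################ooooooooooooooooooooo
 70 oooooooooooooooooooooo%#########################%ooooooooooooooooooooo
 71 oooooooooooooooooooooo%#########################oooooooooooooooooooooo
 72 ooooooooooooooooooooooo###%#####################%ooooooooooooooooooooo
 73 ooooooooooooooooooooooo###o%#####################ooooooooooooooooooooo
 74 ooooooooooooooooooooooo###o############
[... 10823 characters left out ...]
..................................................
140 ............................................................
141 ............................................................
142 ............................................................
143 ............................................................
144 ............................................................
145 ............................................................
146 ............................................................
147 ............................................................
148 ............................................................
149 ............................................................
```

The ring was plainly held in the earlier frame and is gone from the gripper now. The remaining candidate is the warm patch seen in both barrel-interior frames, so I'll place it in barrel coordinates and test it against a pre-drop wrist frame.

```bash
python3 - <<'E'
from h import *
M=np.array([.627,-.2825,.180]);Rc=R.from_euler('z',6,degrees=True).as_matrix()@R.from_euler('y',-30,degrees=True).as_matrix()
w9,w10=load('w9'),load('w10')
x=tri([ray(w9,289,245),ray(w10,402,160)]);print('blob in barrel frame (mm)',(Rc.T@(x-M)*1e3).round()+[0,0,120],'reproj',proj(w9,x).round(),proj(w10,x).round())
for n,c in(('w9',w9),('w10',w10)):
    print(n,'mouth',proj(c,M).round(),'floor ctr',proj(c,M+Rc@[0,0,-.114]).round(),'floor rim',[proj(c,M+Rc@[.0535*np.cos(a),.0535*np.sin(a),-.114]).round().tolist() for a in(0,np.pi/2,np.pi,3*np.pi/2)])
# interior floor-plane rectification of w10: sample brightness & R/B along plane z=-114+6
p=cv2.GaussianBlur(w10['pixels'],(3,3),0).astype(float)
for z in(-.108,):
    for X in np.arange(-.05,.051,.005):
        print('%4d '%(X*1e3)+' '.join('%3d/%.1f'%((lambda u:(p[u[1],u[0]].max(),(p[u[1],u[0],0]+2)/(p[u[1],u[0],2]+2)))(proj(w10,M+Rc@[X,Y,z]).round().astype(int))) if X*X+Y*Y<.0535**2 else '   .   ' for Y in np.arange(-.05,.051,.01)))
# is the warm smear fixed in the image? sample ratio at (385..415,150..170) in other wrist frames
for f in('w1','w5','w8','wrist9','w9','w10'):
    q=load(f)['pixels'].astype(float);print(f,[q[v-3:v+4,u-3:u+4].mean((0,1)).round().tolist() for u,v in((400,160),(385,330),(300,285))])
E
```

```text
blob in barrel frame (mm) [-20. -27. 139.] reproj [300. 259.] [387. 144.]
w9 mouth [325. 235.] floor ctr [349. 204.] floor rim [[390.0, 211.0], [352.0, 168.0], [313.0, 199.0], [346.0, 239.0]]
w10 mouth [417. 114.] floor ctr [421. 111.] floor rim [[474.0, 111.0], [428.0, 64.0], [375.0, 111.0], [414.0, 154.0]]
 -50    .       .       .       .     61/1.1  58/1.1  56/1.2    .       .       .       .   
 -45    .       .       .     66/1.2  62/1.2  58/1.2  57/1.2  56/1.1    .       .       .   
 -40    .       .     76/1.3  70/1.2  63/1.2  60/1.1  59/1.2  59/1.2  57/1.2    .       .   
 -35    .     88/1.5  77/1.3  70/1.2  66/1.2  63/1.2  60/1.1  58/1.2  60/1.2  59/1.2    .   
 -30    .     89/1.4  80/1.3  71/1.3  66/1.2  62/1.2  61/1.2  60/1.2  59/1.2  58/1.2    .   
 -25    .     88/1.5  79/1.4  70/1.3  66/1.2  62/1.2  62/1.2  60/1.2  59/1.2  59/1.2    .   
 -20    .     86/1.4  76/1.3  68/1.3  64/1.2  64/1.2  61/1.2  62/1.2  61/1.2  60/1.2    .   
 -15  89/1.5  80/1.4  72/1.3  67/1.3  65/1.2  61/1.2  61/1.2  63/1.2  61/1.2  61/1.2  60/1.2
 -10  84/1.5  77/1.4  70/1.3  66/1.3  60/1.2  
[... 874 characters left out ...]
1    .   
  39    .       .     34/1.1  49/1.1  53/1.1  54/1.1  52/1.1  50/1.1  35/1.1    .       .   
  44    .       .       .     34/1.1  36/1.1  44/1.1  36/1.1  33/1.1    .       .       .   
  49    .       .       .       .     35/1.1  34/1.2  34/1.1    .       .       .       .   
w1 [[207.0, 174.0, 118.0], [52.0, 41.0, 36.0], [213.0, 137.0, 93.0]]
w5 [[232.0, 158.0, 108.0], [82.0, 60.0, 50.0], [58.0, 45.0, 40.0]]
w8 [[230.0, 156.0, 106.0], [61.0, 49.0, 45.0], [149.0, 100.0, 71.0]]
wrist9 [[229.0, 155.0, 105.0], [58.0, 48.0, 43.0], [68.0, 52.0, 44.0]]
w9 [[230.0, 158.0, 110.0], [121.0, 94.0, 69.0], [82.0, 58.0, 48.0]]
w10 [[105.0, 79.0, 67.0], [181.0, 119.0, 83.0], [89.0, 61.0, 48.0]]
```

```bash
python3 - <<'E'
from h import *
for n,(x0,y0,x1,y1) in(('scene',(90,130,330,330)),('top',(230,90,450,260))):
    B=np.mean([shot(n,n+'12')['pixels'].astype(float) for _ in range(5)],0)
    A=load(n+'9')['pixels'].astype(float)
    d=cv2.GaussianBlur(A-B,(5,5),0);d=np.abs(d).max(2)
    m=np.zeros_like(d,np.uint8);m[y0:y1,x0:x1]=(d[y0:y1,x0:x1]>7)
    k,l,s,ce=cv2.connectedComponentsWithStats(m)
    for i in range(1,k):
        if s[i,4]>5: print(n,s[i],ce[i].round(),d[l==i].max().round(),A[l==i].mean(0).round(),B[l==i].mean(0).round())
    print(n,'max diff barrel area',d[y0:y1,x0:x1].max())
E
```

```text
scene [236 130  22  14  86] [245. 136.] 40.0 [180. 130.  86.] [200. 145.  95.]
scene [275 131  15  12  68] [282. 137.] 35.0 [204. 117.  50.] [183. 103.  45.]
scene [286 148   4   3  12] [288. 149.] 23.0 [170.  96.  42.] [191. 108.  46.]
scene [249 151   7   3  19] [252. 152.] 15.0 [181. 102.  44.] [165.  93.  41.]
scene [302 157   3   3   6] [303. 158.] 13.0 [176.  97.  42.] [194. 108.  46.]
scene [276 165   6   5  14] [278. 167.] 14.0 [198. 110.  46.] [181. 101.  43.]
scene [288 172   3   3   9] [289. 173.] 16.0 [173.  98.  43.] [155.  87.  38.]
scene [326 173   4   3   8] [327. 174.] 13.0 [176.  99.  43.] [191. 107.  45.]
scene [312 185   6   5  16] [315. 187.] 15.0 [171.  97.  44.] [155.  87.  40.]
scene [321 191   4   3   7] [322. 192.] 13.0 [191. 106.  47.] [173.  96.  43.]
scene max diff barrel area 40.09843749999999
top max diff barrel area 1.8398437499999996
```

```bash
python3 - <<'E'
from h import *
def asc(p,x0,x1,y0,y1,sx,sy):
    for y in range(y0,y1,sy): print('%3d '%y+''.join((lambda q:'#' if q.max()<75 else '%' if q[0]-q[2]<28 else 'o' if q[0]<150 else '+' if q[0]<200 else '.')(p[y,x].astype(int)) for x in range(x0,x1,sx)))
c=shot('wrist','w12');print('now');asc(c['pixels'],0,512,60,384,5,9)
print('w9');asc(load('w9')['pixels'],0,512,60,384,5,9)
# scene8 (t=25.3) gripper
q=proj(load('scene8'),[.5462,-.2268,.3121]).astype(int);print('scene8 tcp',q);asc(load('scene8')['pixels'],q[0]-45,q[0]+45,q[1]-40,q[1]+35,1,2)
E
```

```text
now
 60 .................................................++....................................................
 69 ..............................................++.......................................................
 78 ............................................++.........................................................
 87 .........................................+o............................................................
 96 .......................................+...............................................................
105 .......................................................................................................
114 .......................................................................................................
123 ..........................................................+++..........................................
132 ....................................................+ooooooo+..........................................
141 ................................................+oooooooooooo..........................................
150 ...+oooooooo
[... 9613 characters left out ...]
..................+oooooooooooooooo
161 ........................................................................+ooooooooooooooooo
163 ........................................................................+ooooooooooooooooo
165 .........................................................................+oooooooooooooooo
167 ........................................................................+ooooooooooooooooo
169 .......................................................................+oooooooooooooooooo
171 ......................................................................+ooooooooooooooooooo
173 .....................................................................+oooooooooooooooooooo
```

```bash
python3 - <<'E'
from h import *
for n in('scene8','scene10','top8','top10'):
    b=n[:5] if 'scene' in n else 'top'
    B=load(b+'12')['pixels'].astype(float);A=load(n)['pixels'].astype(float)
    d=np.abs(cv2.GaussianBlur(A-B,(3,3),0)).max(2);k,l,s,ce=cv2.connectedComponentsWithStats((d>16).astype(np.uint8))
    print(n);
    for i in range(1,k):
        if s[i,4]>8: print('  ',s[i],ce[i].round(),A[l==i].mean(0).round(),B[l==i].mean(0).round())
# full-frame low threshold: initial vs now, top
A=load('top')['pixels'].astype(float);B=load('top12')['pixels'].astype(float);d=np.abs(cv2.GaussianBlur(A-B,(5,5),0)).max(2);k,l,s,ce=cv2.connectedComponentsWithStats((d>9).astype(np.uint8))
print('top init/now')
for i in range(1,k):
    if s[i,4]>8: print('  ',s[i],ce[i].round(),A[l==i].mean(0).round(),B[l==i].mean(0).round())
M=np.array([.627,-.2825,.180]);c=load('scene8');print(proj(c,M),[proj(c,M+np.array([0,0,-.1])).round()])
E
```

```text
scene8
   [ 133    0   53  139 4328] [164.  53.] [106.  88.  69.] [100.  65.  39.]
   [236   0  13  24 169] [242.   9.] [144. 122.  95.] [163. 128.  91.]
   [250   0   9  48 297] [254.  20.] [151. 130. 102.] [130. 110.  81.]
   [ 247    0   37   90 1304] [266.  40.] [139. 108.  76.] [143. 114.  83.]
   [ 334    0   51  103 2982] [355.  46.] [161. 112.  73.] [90. 74. 59.]
   [244  27   5  19  50] [246.  38.] [152. 131. 103.] [132. 110.  82.]
   [237  32   4  11  32] [239.  38.] [170. 122.  74.] [158. 133. 102.]
   [242  46  12  23 173] [248.  57.] [147. 126. 100.] [197. 168. 128.]
   [204  49  31  41 753] [218.  71.] [179. 154. 119.] [147. 125.  97.]
   [235  60  10  16 107] [240.  68.] [207. 178. 136.] [159. 136. 106.]
   [239  77   7  10  45] [243.  82.] [127. 108.  81.] [154. 133. 104.]
   [ 183  107  139  140 5128] [238. 173.] [175. 103.  46.] [202. 121.  51.]
   [211 114   8  11  56] [214. 119.] [186. 164. 127.] [234. 220. 181.]
   [239 123  21  12 159] [250. 128.] [171. 147. 113.] [235. 220. 181.]
   [213 127  23  10 137] [224. 132.] [239. 227. 189.] [184. 162. 126.]
   [342 148
[... 2127 characters left out ...]
 [ 87. 292.] [160. 103.  58.] [157. 139. 110.]
   [ 75 201  11   2  13] [ 80. 202.] [87. 64. 39.] [89. 75. 59.]
   [255 324   4   5  16] [256. 326.] [153.  93.  51.] [113.  71.  41.]
top init/now
   [ 317  145   58   52 2065] [347. 171.] [163.  85.  32.] [75. 68. 63.]
   [    0   190   190   194 21901] [ 87. 291.] [152.  98.  55.] [156. 138. 109.]
   [ 233  195   43   44 1426] [254. 216.] [175. 119.  70.] [196. 134.  56.]
   [  153   204   265   180 14153] [268. 315.] [114.  73.  44.] [130.  86.  52.]
   [428 310   5   6  23] [430. 313.] [111.  96.  80.] [133. 116.  97.]
   [ 410  325  102   59 3621] [466. 355.] [64. 53. 41.] [137.  85.  49.]
[160.27668693 199.97651695] [array([165., 227.])]
```

```bash
python3 - <<'E'
from h import *
p=cv2.GaussianBlur(load('w9')['pixels'],(3,3),0).max(2)
print('w9 brightness/6, u 270..400 step2, v 176..292 step4')
for y in range(176,292,4): print('%3d '%y+''.join('0123456789ABCDEFGHIJKLMNOPQRSTUVWXYZ'[min(35,int(p[y,x])//6)] for x in range(270,400,2)))
p=cv2.GaussianBlur(load('w10')['pixels'],(3,3),0).max(2)
print('w10 u 350..490')
for y in range(46,184,4): print('%3d '%y+''.join('0123456789ABCDEFGHIJKLMNOPQRSTUVWXYZ'[min(35,int(p[y,x])//6)] for x in range(350,490,2)))
E
```

```text
w9 brightness/6, u 270..400 step2, v 176..292 step4
176 GGGGGHGGHGGGGGGGGGGGGGGGDBABBCBBBABBCCEFFGHHIIJJKKKKJKLLMOPQQPPOO
180 LIHHGGGGGGGGGGGGGGGHIIJLMNOPQQQRUTPMKHGFEEEFHIJKKKLLLLKKLLQRRSSSS
184 WWVPIHHGGGGGGGGHJNQRRRQPONNMMNWZZZZZZZXKHHIIHHGIJKLLLMMLKJLMQSSSS
188 WXXUMGGHHGGHINQRQOLIGGFFEEEEFFFIPRRSTTMHHHIIJJJJIIIKLLLMMLJKLQSSS
192 WWWSJGHGGHJPRPLHGECAAAA9999999AABDFILPQPNKJJJJKKKKKIJKLLMMLJJLRSS
196 WWWSKGGHJOQOJGEC978999999999999AAAAABBDHLPRQNKKKKJKLKIIKLMMLJJMRS
200 WWVUNIIORNIFEDB8789999999999999A9AAABBCCCDFKPSQMLKKNROKIKLLLLIIQS
204 VVVSKIOQLGEDEC8689999999999999AAAAAABBCCDDDEFHMRRQYZZZTMIILLLKINR
208 SVVUQNPKGEEED96689999999999AAAAAAAABBBCCDDDEEEEGNSTYZZZWNHILLLJNR
212 TVVUQQKHFFEEC88899999999999999AAAAABBBCCCDDEEEEEEIPUVZZZZQIILLJMP
216 UUVURKHGGHIJGA99999999999A999AA9AABBBBCCCDDEEEEEEDELTVZZZZSIKLIPP
220 UUUUSONKKLLKGB999999999999999AAAAAABBBCCCDDDEEEEEDDELSUYZZZQJKLQQ
224 UUUURQOLLLLLHBA999999999999999AAAABBBBCCCDDDDEEEDCCCDJSVZZZYLJPQT
228 RSSRPRNLLLLLJEAA999999999999A9AAABBBBBBCCCDDDDDDDCCBBDLUYZZZSNROX
232 ZZZZZUOJHIKKKIDAA99999999999AAAAAAABBBBCCCCDDDDDCBBBBAFQVZZZZSRP
[... 2921 characters left out ...]
8876655555655669BBBCHOUZZ
150 MKKHHRZZTSSOLLLKIHHHGGGGFFEEDDCCBAAA9999998876666555555568ABBBDHOVZZZZ
154 TTSSRRTZZZYTRNLLMLJIHHHGGFFFEDDCBBAA9999887665555555578ABBBBDIPVZZZZZZ
158 ZZZZZZZZZZZZWUSONMMLLJIHGGFFFEDDCBAA9876666566566789ABBBCEINSXZZZZZRXZ
162 ZZZZZZZZZZZZZZZVUROMMLLKKIHGFEDCBA9877666667889ABBBBBCFJORTRSZZZZPKSZZ
166 ZZZZZZZZZZZZZZZZZXWUSQNLKKJJIHGFEDDCCCBBBCCBBCBCCEHLORSUWSQLJJLLJJOZZZ
170 ZZZZZZZZZZZZZZZZZZZZZZWVTRPNLJIHFFEEDDDDDEGHJKNPRTVXYZZZVQNJJJJJJLXZZZ
174 ZZZZZZZZZZZZZZZZZZZZZZZZZZZZZXVUTTTTSSSSUVXXWYZZZZZZZZZXRQKJJJJJKSZZZZ
178 ZZZZZZZZZZZZZZZZZZZZZZZZZZZZZZZZZZZZZZZZZZZZZZZZZZZZZZZTQNJJJJJKOZZXSS
182 ZZZZZZZZZZZZZZZZZZZZZZZZZZZZZZZZZZZZZZZZZZZZZZZZZZZZZZVQOJJJJJKLXZZZZZ
```

```bash
python3 - <<'E'
from h import *
w=load('w10');t=load('top12');s=load('scene12')
for z in(0,.02,.1):
    X=plane(w,470,175,z);print(z,X.round(3),'w10',w['pixels'][175,470],'top',proj(t,X).round(),t['pixels'][tuple(proj(t,X).round().astype(int)[::-1])],'scene',proj(s,X).round())
p=w['pixels'].astype(int)
def cl(q):
    r,g,b=q;m=max(q)
    if m<75:return '#'
    if r-b<28:return '%'
    if b>r:return 'B'
    if r>190 and b<40:return 'O'
    ratio=r/(b+1)
    return 'o' if ratio>2.6 else '+' if r<150 else '.'
for y in range(0,300,5): print('%3d '%y+''.join(cl(tuple(p[y,x])) for x in range(300,512,3)))
E
```

```text
0 [ 0.834 -0.364  0.   ] w10 [117  95  67] top [359. 123.] [161 123  72] scene [138. 311.]
0.02 [ 0.818 -0.36   0.02 ] w10 [117  95  67] top [360. 126.] [89 67 43] scene [139. 301.]
0.1 [ 0.756 -0.347  0.1  ] w10 [117  95  67] top [363. 136.] [165 100  55] scene [139. 260.]
  0 .........................................................+%.....+%%%%%%
  5 .........................................................%%%%%.%%%%%%%%
 10 ........................................................%.%%%%%%%%%%%%%
 15 ........................................................%.%%%%.%%%%%...
 20 ........................................................%.%%%%.........
 25 ........................................................%%.............
 30 .........................................................+%............
 35 .......................................................................
 40 .........................................%%%%%%%%%%....................
 45 ....................................%%%%...............................
 50 .................................%%....%%%%%#######%%%%......
[... 3034 characters left out ...]
................
255 ++%###.........................................++++..................++
260 +++####+%%%%%+................................+++++.................+++
265 ++++####%%%%%%+...............................++++..................+++
270 ++++#####%%%%%%..............................+++++.................++++
275 ++++#######%%%%..............................++++.................+++++
280 +++++########%%...########+.................+++++.................+++++
285 +++++############+##########++..............++++..oooooo.........++++++
290 ++++++#######################+++...........++++.......oo.........+++++.
295 #+++++######################++++++.........++++.................++++++.
```

The barrel floor is visible and empty, so the ring is somewhere that neither fixed camera sees. I'll look from in front of the tumbler with the wrist camera, under the overhang.

```bash
python3 go.py .36 -.28 .25 90
```

```text
t 28.53 tcp [0.4289 0.2831 0.3058] head 16.0 F [ 0.1  0.8 -0.4] w 0.0299 q6 1.88
[-22.12  52.24   5.58] roll -74.0
```

Emit:
{"method": "play_rows", "body": {"motion": [{"fingers": 0.3, "translation": [-1.5, 3.5, 0], "roll": -4}, {"fingers": 0.3, "translation": [-3, 7, 0], "roll": -8}, {"fingers": 0.3, "translation": [-4.5, 10.5, 0], "roll": -14}, {"fingers": 0.3, "translation": [-6, 14, 0], "roll": -20}, {"fingers": 0.3, "translation": [-7.5, 17.5, 0], "roll": -26}, {"fingers": 0.3, "translation": [-9, 21, 0], "roll": -32}, {"fingers": 0.3, "translation": [-10.5, 24.5, 0], "roll": -38}, {"fingers": 0.3, "translation": [-12, 28, 0], "roll": -44}, {"fingers": 0.3, "translation": [-13.5, 31.5, 0], "roll": -50}, {"fingers": 0.3, "translation": [-15, 35, 0], "roll": -56}, {"fingers": 0.3, "translation": [-16.5, 38.5, 0], "roll": -62}, {"fingers": 0.3, "translation": [-18, 42, 1], "roll": -68}, {"fingers": 0.3, "translation": [-19.5, 45.5, 2.5], "roll": -74}, {"fingers": 0.3, "translation": [-21, 49, 4], "roll": -74}, {"fingers": 0.3, "translation": [-22.1, 52.2, 5.6], "roll": -74}, {"fingers": 0.3, "translation": [-22.1, 52.2, 5.6], "roll": -74}, {"fingers": 0.3, "translation": [-22.1, 52.2, 5.6], "roll": -74}]}}

```text
clock: 29.95
eef_pos: [0.3584, -0.2832, 0.2469]
tool_rot: [0.709, 0.705, -0.001, -0.002]
ft_force: [0.3, 1.2, 0.2]
grip_width: 0.0297
```

```bash
python3 go.py; python3 - <<'E'
from h import *
c=shot('wrist','w13');p=cv2.GaussianBlur(c['pixels'],(3,3),0).astype(int)
M=np.array([.627,-.2825,.180]);print('mouth',proj(c,M),'plate front',proj(c,[.549,-.292,0]),'plate back',proj(c,[.75,-.27,0]))
def cl(q):
    r,g,b=q;m=max(q)
    if b>r+5:return 'B'
    if r>200 and b<45 and g<150:return 'O'
    if r/(b+1)>2.3 and g/(b+1)<1.75: return 'C'
    if m<75:return '#'
    if r-b<28:return '%'
    return '+' if r<150 else '.'
for y in range(0,330,6): print('%3d '%y+''.join(cl(tuple(p[y,x])) for x in range(0,512,4)))
E
```

```text
t 29.95 tcp [ 0.3584 -0.2832  0.2469] head 89.6 F [0.3 1.2 0.2] w 0.0297 q6 -0.66
mouth [259.74701055 434.99706102] plate front [252.25595794 277.96464213] plate back [265.72769947 375.10558788]
  0 ###.......+++............................................................................+++++++++++++++++++++++++++++++++++++++
  6 ###+.......++...........................................................................++++++++++++++++++++++++++++++++++++++++
 12 %###.......+++........................................................................+++++++++++++++++++++++++++++...++++++++++
 18 %###.......+++........................................................................+++++++++++++++++++++++++++.....++++++++++
 24 %%##+......+++......................................................................++++++++++++++++++++++++++++........++++++++
 30 %%###.......+++..............C.....................................................++++++++++++++++++++++++++++..........+++++++
 36 #####++++++++++...................................................................+++++++++++++++++++++
[... 5709 characters left out ...]
####+++........CCCCCCCCC...........
300 ......+%%##%%BBBBBBBB###+.+#############################BB##BBBBBBBBBBBBB########################++++#+.........................
306 ....+#%BBBBBBBBBB%%#B%##################################BBBBBBBBBBBBBBBBBB#######################++++###+.......................
312 ..+BBBBBBBBBB%#######%################################BBBBBBBBBBBBBBBBBBBBB######################+++#######.....................
318 ...%BBB%BBB%##B#######################################BBBBBBBBBBBBBBBBBBBBB######################+++#########+..................
324 ...+#####%######################..####################BBBBBBBBBBBBBBBBBBBBB####################++++############+................
```

The plate front shows at (252,278), near the bottom of the frame. Moving 13 cm closer to see under the overhang.

Emit:
{"method": "play_rows", "body": {"motion": [{"fingers": 0.3, "translation": [0, 3.5, 0], "roll": 0}, {"fingers": 0.3, "translation": [0, 7, 0], "roll": 0}, {"fingers": 0.3, "translation": [0, 10.5, 0], "roll": 0}, {"fingers": 0.3, "translation": [0, 13, 0], "roll": 0}, {"fingers": 0.3, "translation": [0, 13, 0], "roll": 0}]}}

```text
clock: 30.42
eef_pos: [0.4946, -0.2781, 0.2491]
tool_rot: [0.706, 0.709, 0.001, 0.001]
ft_force: [0.2, 0.2, -1.4]
grip_width: 0.0298
```

```bash
python3 go.py; cat > asc.py <<'E'
from h import *
import sys
def cl(q):
    r,g,b=q;m=max(q)
    if b>r+5:return 'B'
    if r>200 and b<45 and g<150:return 'O'
    if r/(b+1)>2.3 and g/(b+1)<1.75: return 'C'
    if m<75:return '#'
    if r-b<28:return '%'
    return '+' if r<150 else '.'
c=shot('wrist',sys.argv[1]);p=cv2.GaussianBlur(c['pixels'],(3,3),0).astype(int)
M=np.array([.627,-.2825,.180]);print('mouth',proj(c,M),'plate front',proj(c,[.549,-.292,0]),'plate back',proj(c,[.75,-.27,0]))
x0,x1,y0,y1=map(int,sys.argv[2:6])
for y in range(y0,y1,5): print('%3d '%y+''.join(cl(tuple(p[y,x])) for x in range(x0,x1,3)))
E
python3 asc.py w14 100 440 60 340
```

```text
t 30.42 tcp [ 0.4946 -0.2781  0.2491] head 90.2 F [ 0.2  0.2 -1.4] w 0.0298 q6 -0.52
mouth [252.37702502 329.87149558] plate front [247.38068856 195.48159868] plate back [261.22841988 309.64776864]
 60 ..............................+++.............................CCCCCCCCCCCCCCC+++++++++++++++++....................
 65 ...........................+++...............................CCCCCCCCCCCCCCCCCC++++++++++++++.....................
 70 ........................+++.................................CCCCCCCCCCCCCCCCCCCC++++++++++++......................
 75 .....................+++....................................CCCCCCCCCCCCCCCCCCCCC++++++++++.......................
 80 ..................+++......................................CCCCCCCCCCCCCCCCCCCCCCC+++++++.........................
 85 ...............+++........................................CCCCCCCCCCCCCCCCCCCCCCCC++++++..........................
 90 ............++++..........................................CCCCCCCCCCCCCCCCCCCCCCCC+++++...........................
 95 .........++++............................................CCCCCCCC
[... 5061 characters left out ...]
##############################%#########################%###############################++%#########BBBB.
315 #################################################################################################%%###########%B+.
320 #################################################################################################################.
325 #########..+#################################################################################+..+#################
330 #######+...###################################################################################+..+################
335 ######...+############++#######################################################################+...###############
```

The plate under the front overhang is clear. I'll take one more look into the barrel, from a different angle.

```bash
python3 go.py .535 -.355 .30 6
```

```text
t 30.47 tcp [ 0.4922 -0.2781  0.2492] head 90.2 F [-0.5 -0.3  0.1] w 0.0302 q6 -0.52
[-7.7   4.25 -5.08] roll 84.2
```

Emit:
{"method": "play_rows", "body": {"motion": [{"fingers": 0.3, "translation": [-1, 0, -3], "roll": 7}, {"fingers": 0.3, "translation": [-3, 1, -5], "roll": 14}, {"fingers": 0.3, "translation": [-5, 2, -5], "roll": 21}, {"fingers": 0.3, "translation": [-7.7, 4.2, -5], "roll": 28}, {"fingers": 0.3, "translation": [-7.7, 4.2, -5], "roll": 35}, {"fingers": 0.3, "translation": [-7.7, 4.2, -5], "roll": 42}, {"fingers": 0.3, "translation": [-7.7, 4.2, -5], "roll": 49}, {"fingers": 0.3, "translation": [-7.7, 4.2, -5], "roll": 56}, {"fingers": 0.3, "translation": [-7.7, 4.2, -5], "roll": 63}, {"fingers": 0.3, "translation": [-7.7, 4.2, -5], "roll": 70}, {"fingers": 0.3, "translation": [-7.7, 4.2, -5], "roll": 77}, {"fingers": 0.3, "translation": [-7.7, 4.2, -5], "roll": 84}, {"fingers": 0.3, "translation": [-7.7, 4.2, -5], "roll": 84}, {"fingers": 0.3, "translation": [-7.7, 4.2, -5], "roll": 84}]}}

```text
clock: 31.63
eef_pos: [0.5314, -0.3561, 0.3007]
tool_rot: [0.999, 0.054, 0.0, 0.0]
ft_force: [-0.7, 0.1, -0.2]
grip_width: 0.0299
```

```bash
python3 go.py; python3 asc.py w15 270 510 30 220; python3 - <<'E'
from h import *
c=load('w15');p=cv2.GaussianBlur(c['pixels'],(3,3),0).astype(int);b=p.max(2)
print('brightness/6')
for y in range(40,200,4): print('%3d '%y+''.join('0123456789ABCDEFGHIJKLMNOPQRSTUVWXYZ'[min(35,int(b[y,x])//6)] for x in range(290,470,2)))
E
```

```text
t 31.63 tcp [ 0.5314 -0.3561  0.3007] head 6.2 F [-0.7  0.1 -0.2] w 0.0299 q6 0.87
mouth [367.57777414 115.65952554] plate front [272.57169943 111.80350154] plate back [405.18824196 111.41621093]
 30 ........................................................%..%....................
 35 .........................................................++.....................
 40 ................................................................................
 45 ...............................%%%%%%%%%%%......................................
 50 ...........................%%%.....%%%%%%%%.....................................
 55 .........................%%..%%%%%%%########%%%%................................
 60 .%%%%%%%%%BBBBBBBBB%%.%%..%%%%%%%##############%%%....%%........................
 65 .BBBBBBBBBBBBBBBBBBB%%..%%%%%%####################%%..%%%.......................
 70 .BBBBBBBBBBBBBBBBB%%..%%%%%#########################%%..%%.%....................
 75 %BB%..%BBBBBBBBBB%%.%%%%%%############################%..%%%B...................
 80 %BB....BBBBBBBBB%..%%%%%##########################
[... 5438 characters left out ...]
RTVXZZZZZZZZZZZZZXRNKKKKLSZZZZZZZZZ
172 OOOSZZZZZZZZZZZZZZZZZZZZZWUXZXVTSQPONNNOOOPPPPQRRSTUVWZZZZZZZZZZZZZZZZZZVRLKLKLOZZZZZZZZZZ
176 ORZZZZZZZZZZZZZZZZZZZZZZZZZZZZZZZZZZZZZZZZZZZZZZZZZZZZZZZZZZZZZZZZZZZZZVQMKKLLLVZZZZZZZZZZ
180 ZZZZZZZZZZZZZZZZZZZZZZZZZZZZZZZZZZZZZZZZZZZZZZZZZZZZZZZZZZZZZZZZZZZZZZXSPKKKLLQZZYTTUUTTVX
184 ZZZZZZZZZZZZZZZZZZZZZZZZZZZZZZZZZZZZZZZZZZZZZZZZZZZZZZZZZZZZZZZZZZZZZZTOLKKKLNYZZZZZZZZZZZ
188 ZZZZZZZZZZZZZZZZZZZZZZZZZZZZZZZZZZZZYZZZZZZZZZZZZZZZZZZZZZZZZZZZZZZZZWSOKKKLLTZZZZZZZZZZZZ
192 ZZZZZZZZZZZZZZZZZZZZZZZZZZZZZZXXYZZZZZZZZZZZZZZZZZZZZZZZZZZZZZZZZZZZYSPLKKLLPZZZZZZZZZZZZZ
196 ZZZZZZZZZZZZZZZZZZZZZZZZZZZXUXZZZZZZZZZZZZZZZZZZZZZZZZZZZZZZZZZZZZZZUQMKKLLMXZZZZZZZZYZZZZ
```

```bash
python3 - <<'E'
from h import *
M=np.array([.627,-.2825,.180]);Rc=R.from_euler('z',6,degrees=True).as_matrix()@R.from_euler('y',-30,degrees=True).as_matrix()
a,b=load('w10'),load('w15')
for n,c in(('w10',a),('w15',b)):
    for nm,r,z in(('mouth',.0535,0),('floor',.0535,-.114),('z-60',.0535,-.06)):
        q=np.array([proj(c,M+Rc@[r*np.cos(t),r*np.sin(t),z]) for t in np.linspace(0,6.28,60)]);print(n,nm,q.min(0).round(),q.max(0).round())
    # edge strength along the level line through the barrel: dark/bright transitions, averaged over rows 104..120
    p=c['pixels'].astype(float).max(2)[104:121].mean(0);g=np.diff(cv2.GaussianBlur(p[None],(5,1),0)[0])
    print(n,[(i,int(p[i])) for i in range(340 if n=='w10' else 300,500,4)])
E
```

```text
w10 mouth [357.  50.] [491. 171.]
w10 floor [375.  64.] [474. 154.]
w10 z-60 [368.  58.] [481. 161.]
w10 [(340, 96), (344, 98), (348, 97), (352, 96), (356, 103), (360, 175), (364, 119), (368, 85), (372, 56), (376, 57), (380, 59), (384, 59), (388, 62), (392, 62), (396, 63), (400, 62), (404, 62), (408, 61), (412, 60), (416, 59), (420, 58), (424, 56), (428, 56), (432, 55), (436, 55), (440, 54), (444, 54), (448, 54), (452, 53), (456, 53), (460, 52), (464, 43), (468, 34), (472, 34), (476, 35), (480, 33), (484, 34), (488, 40), (492, 67), (496, 73)]
w15 mouth [312.  52.] [435. 172.]
w15 floor [341.  66.] [434. 155.]
w15 z-60 [329.  61.] [434. 162.]
w15 [(300, 129), (304, 103), (308, 104), (312, 156), (316, 136), (320, 125), (324, 123), (328, 62), (332, 56), (336, 57), (340, 56), (344, 57), (348, 57), (352, 58), (356, 58), (360, 58), (364, 58), (368, 58), (372, 59), (376, 59), (380, 61), (384, 62), (388, 64), (392, 66), (396, 67), (400, 70), (404, 72), (408, 73), (412, 73), (416, 64), (420, 58), (424, 56), (428, 52), (432, 48), (436, 45), (440, 97), (444, 215), (448, 247), (452, 244), (456, 136), (460, 126), (464, 132), (468, 189), (472, 244), (476, 240), (480, 240), (484, 239), (488, 239), (492, 236), (496, 238)]
```

```bash
python3 - <<'E'
from h import *
M=np.array([.627,-.2825,.180]);Rc=R.from_euler('z',6,degrees=True).as_matrix()@R.from_euler('y',-30,degrees=True).as_matrix()
a,b=load('w10'),load('w15')
def f(nm,p,q):
    x=tri([ray(a,*p),ray(b,*q)]);print(nm,(Rc.T@(x-M)*1e3).round(1),'reproj err',(proj(a,x)-p).round(1),(proj(b,x)-q).round(1))
f('front floor edge',(370,112),(327,112));f('back floor edge',(464,112),(416,112));f('mouth front edge',(360,112),(313,112));f('mouth back',(490,112),(439,112))
o=lambda c:(Rc.T@(ray(c,1,1)[0]-M)*1e3).round()
print('cams',o(a),o(b))
# expected edges at floor front/back
for X in(-.0535,.0535):
  for z in(0,-.114): print(X,z,proj(a,M+Rc@[X,0,z]).round(),proj(b,M+Rc@[X,0,z]).round())
E
```

```text
front floor edge [-45.    1.4 -21.2] reproj err [ 0.1 -0.7] [-0.1  0.7]
back floor edge [ 38.1   2.  -35.6] reproj err [ 0.2 -1.1] [-0.2  1.1]
mouth front edge [-48.6   2.2  12.8] reproj err [ 0.1 -0.7] [-0.   0.7]
mouth back [ 56.9   2.4 -27.9] reproj err [ 0.3 -1.2] [-0.2  1.2]
cams [ 10.  10. 314.] [ 50.  10. 294.]
-0.0535 0 [357. 113.] [312. 115.]
-0.0535 -0.114 [375. 111.] [341. 112.]
0.0535 0 [490. 115.] [434. 117.]
0.0535 -0.114 [474. 111.] [433. 113.]
```

```bash
python3 - <<'E'
from h import *
for n,pre in(('scene',['scene','scene2','s3','s4','s5','scene6','scene7','scene9']),('top',['top','top2','top6','top7','top9'])):
    shot(n,n+'13');g=lambda f:cv2.GaussianBlur(load(f)['pixels'].astype(np.float32),(3,3),0)
    post=[g(n+k) for k in('10','12','13')];P=[g(f) for f in pre]
    # per post frame: least difference to any pre frame
    D=[np.min([np.abs(q-p).max(2) for p in P],0) for q in post]
    for nm,d,thr in(('in all post',np.min(D,0),10),('median',np.median(D,0),10)):
        k,l,s,ce=cv2.connectedComponentsWithStats((d>thr).astype(np.uint8));print(n,nm)
        for i in range(1,k):
            if s[i,4]>4: print('  ',s[i],ce[i].round(),d[l==i].max().round(),P[-1][l==i].mean(0).round(),post[2][l==i].mean(0).round())
E
```

```text
scene in all post
   [238 140   3   3   5] [239. 141.] 24.0 [144.  81.  36.] [215. 124.  52.]
scene median
   [67  0 14  8 51] [73.  3.] 21.0 [135.  93.  54.] [159. 136. 106.]
   [  71    0   59  136 3396] [106.  56.] 211.0 [147. 101.  60.] [102.  85.  67.]
   [215   0  10  31  56] [219.  12.] 21.0 [148. 100.  43.] [142. 122.  96.]
   [219   0  22  72 234] [230.  38.] 42.0 [165. 125.  80.] [142. 122.  96.]
   [238   0  11  29 173] [244.  11.] 22.0 [158. 134. 103.] [120. 100.  75.]
   [253   0   6  18  34] [256.   9.] 17.0 [130. 109.  81.] [162. 119.  79.]
   [109   5   7   5  18] [112.   7.] 13.0 [80. 58. 40.] [154. 132. 103.]
   [236  15   3   7   9] [237.  18.] 14.0 [159. 112.  66.] [144. 125.  98.]
   [259  24   5  26  56] [261.  34.] 17.0 [155. 133. 103.] [143. 119.  88.]
   [248  31   6  13  31] [250.  37.] 13.0 [132. 111.  82.] [120. 100.  75.]
   [110  33   2   4   7] [110.  34.] 16.0 [29. 24. 24.] [127. 109.  87.]
   [251  43   9  28 113] [255.  57.] 24.0 [153. 131. 102.] [121. 102.  77.]
   [243  45   3  10  17] [244.  49.] 13.0 [206. 178. 138.] [143. 124.  97.]
   [211  49 
[... 2628 characters left out ...]
] 15.0 [130.  80.  45.] [110.  68.  39.]
   [236 311   4   6   6] [238. 314.] 19.0 [92. 59. 35.] [113.  71.  41.]
   [229 321   5   8  10] [231. 325.] 21.0 [95. 60. 36.] [117.  73.  41.]
   [220 329   9  13  29] [224. 334.] 49.0 [95. 61. 36.] [141.  86.  48.]
   [224 339  31  21 273] [238. 350.] 28.0 [173. 162. 128.] [77. 65. 50.]
   [213 350   3   5   5] [214. 352.] 20.0 [90. 58. 35.] [121.  74.  42.]
   [257 352  28  32 340] [274. 370.] 71.0 [113.  99.  78.] [174. 156. 123.]
   [203 359  18  25  82] [212. 370.] 41.0 [123.  76.  44.] [89. 60. 38.]
   [254 358   5   6   9] [256. 360.] 13.0 [74. 63. 49.] [117. 104.  83.]
   [210 369  15  15 127] [217. 378.] 55.0 [109.  69.  41.] [80. 67. 53.]
```

```bash
python3 - <<'E'
from h import *
S=np.array([cv2.GaussianBlur(load(f)['pixels'].astype(np.float32),(3,3),0) for f in('w9','w10','w12','w13','w14','w15')])
sd=S.std(0).max(2);mu=np.median(S,0);st=sd<9
cop=st&((mu[...,0]+3)/(mu[...,2]+3)>1.7)&(mu[...,0]>40)
print('static',st.sum(),'coppery static',cop.sum())
k,l,s,ce=cv2.connectedComponentsWithStats(cop.astype(np.uint8))
for i in range(1,k):
    if s[i,4]>6: print(s[i],ce[i].round(),mu[l==i].mean(0).round())
for y in range(200,384,6): print('%3d '%y+''.join(('C' if cop[y,x] else '#' if mu[y,x].max()<75 else '%') if st[y,x] else '.' for x in range(100,420,3)))
E
```

```text
static 41227 coppery static 7604
[455  32  32  21 320] [471.  41.] [223. 149. 102.]
[267  47   4   4  10] [269.  49.] [225. 150. 102.]
[492  46  20  29 245] [505.  58.] [221. 147. 100.]
[253  55  19  19 156] [263.  62.] [227. 153. 104.]
[27 65 11  6 37] [31. 68.] [225. 151. 102.]
[258  70   3   3   7] [259.  71.] [227. 152. 104.]
[30 74 16  7 49] [36. 77.] [226. 152. 103.]
[253  75  15  18 120] [260.  83.] [226. 152. 103.]
[   0   88   71   49 1820] [ 33. 115.] [227. 154. 104.]
[73 90  9 13 22] [76. 95.] [227. 156. 106.]
[99 95  9  8 35] [103.  98.] [224. 150. 102.]
[ 82 104   9  13  19] [ 86. 111.] [227. 157. 107.]
[115 107  25  32 536] [126. 123.] [226. 152. 103.]
[145 120  12   7  16] [150. 123.] [227. 152. 103.]
[240 131  28  31 254] [257. 144.] [141.  94.  66.]
[182 137  11   5  12] [187. 139.] [225. 151. 101.]
[117 141  24  29 540] [128. 155.] [227. 153. 104.]
[  0 142  15   7  55] [  6. 144.] [232. 158. 107.]
[ 23 142  13   4  36] [ 28. 143.] [228. 154. 105.]
[194 142   7   3   7] [197. 143.] [225. 150. 101.]
[ 57 144   7   6  17] [ 60. 147.] [231. 158. 107.]
[ 76 147   4   3 
[... 3668 characters left out ...]
##....######################
350 ##################.....###########################################################....C####################
356 ################.......###########################################################.....CC##################
362 ###############.......#############################################################.....CC#################
368 #############.......#################################################################...CCC.%##############
374 ###########......C#####################################################################..CCC.C#############
380 #########......###########################################################################..CC.C###########
```

```bash
python3 - <<'E'
from h import *
A=np.mean([bot.camera('wrist')['pixels'].astype(np.float32) for _ in range(12)],0);np.save('pics/avg15.npy',A)
for nm,ch in(('R',A[...,0]),('R-1.15B',A[...,0]-1.15*A[...,2])):
    d=cv2.GaussianBlur(ch,(3,3),0)-cv2.GaussianBlur(ch,(0,0),7)
    print(nm)
    for y in range(56,168,4): print('%3d '%y+' '.join('%2d'%np.clip(d[y,x],-9,9) if abs(d[y,x])>=1.5 else ' .' for x in range(316,442,3)))
E
```

```text
R
 56  9  9  9  9  9  9  9  9  9  9  9  5 -4 -9 -9 -9 -9 -9 -9 -9 -9 -9 -9 -9 -9 -9 -9 -9 -9 -9 -9 -9 -9  9  9  9  9  9  9  9  9  .
 60 -9 -9 -9 -9 -9 -9  9  9  9  7 -9 -9 -9 -9 -9 -9 -9 -9 -9 -9 -9 -9 -9 -9 -9 -9 -9 -9 -9 -9 -9 -9 -9 -9 -9  4  9  9  9  9  9  9
 64 -9 -9 -9 -9  9  9  9  9 -4 -9 -9 -9 -9 -7 -9 -9 -9 -9 -9 -8 -5 -4 -4 -2 -2 -3 -9 -9 -9 -9 -9 -9 -9 -9 -9 -9 -9  9  9  9  9  9
 68 -9 -9 -9  9  9  9  9 -9 -9 -9 -9 -3 -9 -9 -9 -9 -8 -6 -4 -3 -2 -1  .  .  1  2  3  2 -7 -9 -9 -9 -9 -9 -9 -9 -9 -9  9  9  9  9
 72 -9 -9  9  9  9  9 -9 -9 -9  . -6 -9 -9 -9 -7 -4 -2 -2  .  .  .  .  .  .  .  .  2  3  3 -3 -7 -6 -7 -9 -9 -9 -9 -9 -9  6  9  9
 76 -9  9  9  9  9 -9 -9 -4  3 -9 -9 -9 -8 -4 -3  .  .  .  .  .  .  .  .  .  .  .  1  2  3  4  . -5 -4 -4 -7 -9 -9 -9 -9 -9  9  9
 80  9  9  9  9 -9 -9  .  4 -9 -9 -9 -8 -4 -2  .  .  .  .  .  .  .  .  .  .  .  .  .  .  1  3  5  . -3 -2 -3 -6 -9 -9 -9 -9 -5  9
 84  9  9  9 -9 -9  .  8 -9 -9 -9 -7 -4 -1  .  .  .  .  .  .  .  .  .  .  .  .  .  .  .  .  3  4  4 -2 -2 -1 -3 -7 -9 -9 -9 -9  6
 88  9  9 -9 -9  .  9 -9 -9 -9 -7 -3 -1  .  .  .  .  .  . 
[... 5489 characters left out ...]
 .  .  .  .  1  1  1  .  .  .  . -2 -1  2 -5 -9 -9
148  9  8  .  .  .  .  .  . -2 -2 -1 -1 -1 -1 -2 -1 -1  .  .  .  .  .  .  .  .  .  .  .  1  1  1  1  1  .  . -3 -3  . -9 -9 -9  8
152 -9 -2 -5 -8 -6 -4 -2  .  . -2 -2 -2 -1  .  .  .  .  .  .  .  .  .  .  .  .  .  2  2  2  1  1  .  . -3 -6 -5 -3 -9 -9 -9  9  9
156 -9 -9 -9 -9 -9 -9 -8 -5 -3 -2 -2 -2 -1  .  .  .  .  .  .  .  .  .  1  2  3  3  2  1  1  .  . -4 -9 -9 -9 -9 -9 -9 -9  9  9  9
160  9  9  9 -9 -9 -9 -9 -9 -8 -5 -3 -3 -3  .  .  1  2  2  3  3  4  5  5  5  4  4  2  . -3 -8 -9 -9 -9 -9 -9 -9 -9 -9  9  9  9  7
164  9  9  9  9 -6 -9 -9 -9 -9 -9 -9 -6 -4 -2 -1  .  3  6  8  9  9  9  8  5  2 -1 -6 -9 -9 -9 -9 -9 -5  9  5 -9 -3  9  9  9  9 -8
```

I have done what checks I can. The ring was clearly held and sat at the mouth centre with no contact force. It was released there, and it is now on no visible surface. In the two interior views the dark disc's edges also triangulate only about 20–50 mm below the mouth, with a large error. The ring's lower edge passed that depth freely before release, so that disc could be a visual surface hiding the deeper floor. One last check of the cover and steel ring, then I hand in.

```bash
python3 chk.py | head -3; python3 - <<'E'
from h import *
h=cv2.cvtColor(load('scene8')['pixels'],cv2.COLOR_RGB2HSV)[159:191,293:329];p=np.argwhere((h[...,1]<70)&(h[...,2]>90));print('steel',len(p),p.mean(0)[::-1]+[293,159])
o=bot.get_obs();print(o['clock'],o['ft_force'].round(1),o['grip_width'])
print(bot.job_done())
E
```

```text
scene [257.8 199.1] [ 236  185   44   35 1146] [257.5 202.3]
0.003 [235.8 191.2] [279.5 220.7]
0.027 [235.7 185.7] [279.9 215. ]
steel 56 [309.78571429 173.125     ]
32.4833 [ 0.4 -0.1 -0.4] 0.030103065337462095
the job is handed in; nothing more can be done
None
```

I handed the job in at 32.5 s, but I could not confirm that the copper bangle is inside the barrel.

- **Cover:** I turned it anticlockwise with trial pulls. It held at about 26°, 36° and 45° and came free near 54°. I drew it off, pressed it flat on the cork mat, grip up, and let go. At the last check its outline matched a flat cover about 13 mm from the mat's centre.
- **Copper bangle:** I lifted it off its hook, and an image confirmed it was held. I lowered it into the mouth without touching anything and released it at the centre.
- **Other things:** The steel bangle was unchanged at the last check. The bottle, bowl, hammer, mallet and mandrel showed no change in the scene picture taken just after I let go of the bangle.

**Checks that failed or disagreed:**
- **Bangle not seen:** After the release no camera showed it, whether in the gripper, on the bench or in the barrel. Two wrist views into the mouth showed an even, empty dark disc.
    - By its edges, the disc lies only about 20–50 mm down, with a large error, so it could be hiding the real floor.
    - By its size, it fits the real floor at 114 mm, which would mean the barrel looks empty.
    - I take the bangle to be inside only because it was released there and shows up nowhere else.
- **Fingertip height:** The fingertips stand about 30 mm higher than the stated tool frame suggests. My first grasp closed above the grip because of this, and I corrected for it afterwards.

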